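# Pack the finished glass ornaments in the gift tray

## Task

Pack the four finished glass ornaments, the ones with a gold cap, into the gift tray: set each one upright into the dimpled holder of its own colour. They are fragile, so grip them lightly and set them down gently, without dropping them. Leave the two unfinished ornaments with black stoppers standing where they are.

Things in the scene. Friction and masses are not known exactly. Their poses are not given: they have to be found in the camera images.
- blue_ornament: Finished blue glass ornament: ball 48 mm wide, white chips on its shoulder, gold cap 19 mm across with a wire loop on top; 58 mm tall, about 45 g, upright on a flat foot 18 mm across. Origin: centre of the foot's underside; z up through the cap; ball centre 22 mm above. Breaks if gripped with over 60 N per finger, pressed on a holder with over 25 N, or let fall over 15 mm.
- green_ornament: Finished green glass ornament: ball 48 mm wide, white chips on its shoulder, gold cap 19 mm across with a wire loop on top; 58 mm tall, about 45 g, upright on a flat foot 18 mm across. Origin: centre of the foot's underside; z up through the cap; ball centre 22 mm above. Breaks if gripped with over 60 N per finger, pressed on a holder with over 25 N, or let fall over 15 mm.
- red_ornament: Finished red glass ornament: ball 48 mm wide, white chips on its shoulder, gold cap 19 mm across with a wire loop on top; 58 mm tall, about 45 g, upright on a flat foot 18 mm across. Origin: centre of the foot's underside; z up through the cap; ball centre 22 mm above. Breaks if gripped with over 60 N per finger, pressed on a holder with over 25 N, or let fall over 15 mm.
- yellow_ornament: Finished yellow glass ornament: ball 48 mm wide, white chips on its shoulder, gold cap 19 mm across with a wire loop on top; 58 mm tall, about 45 g, upright on a flat foot 18 mm across. Origin: centre of the foot's underside; z up through the cap; ball centre 22 mm above. Breaks if gripped with over 60 N per finger, pressed on a holder with over 25 N, or let fall over 15 mm.
- blue_unfinished: Look-alike that does not belong in the tray: unfinished blue ornament, same ball, foot, chips and origin, but with a flat black stopper 25 mm across on top instead of the gold cap; about 50 mm tall. It must stay where it stands.
- red_unfinished: Look-alike that does not belong in the tray: unfinished red ornament, same ball, foot, chips and origin, but with a flat black stopper 25 mm across on top instead of the gold cap; about 50 mm tall. It must stay where it stands.
- blue_holder: Fixed blue holder: 72 mm plate, 4 mm thick, with a white dimple cup in its middle (bore 39, outside 45 mm; rim 18 and floor 7 mm above the origin). The ball rests on the rim, its foot then 10 mm above the origin. Origin: centre of the plate's underside, 5 mm above the table; z up, x, y along its sides. The four holders, in any order, 88 mm apart, 2 x 2, in a 196 mm tray, walls 16 mm high.
- green_holder: Fixed green holder: 72 mm plate, 4 mm thick, with a white dimple cup in its middle (bore 39, outside 45 mm; rim 18 and floor 7 mm above the origin). The ball rests on the rim, its foot then 10 mm above the origin. Origin: centre of the plate's underside, 5 mm above the table; z up, x, y along its sides. The four holders, in any order, 88 mm apart, 2 x 2, in a 196 mm tray, walls 16 mm high.
- red_holder: Fixed red holder: 72 mm plate, 4 mm thick, with a white dimple cup in its middle (bore 39, outside 45 mm; rim 18 and floor 7 mm above the origin). The ball rests on the rim, its foot then 10 mm above the origin. Origin: centre of the plate's underside, 5 mm above the table; z up, x, y along its sides. The four holders, in any order, 88 mm apart, 2 x 2, in a 196 mm tray, walls 16 mm high.
- yellow_holder: Fixed yellow holder: 72 mm plate, 4 mm thick, with a white dimple cup in its middle (bore 39, outside 45 mm; rim 18 and floor 7 mm above the origin). The ball rests on the rim, its foot then 10 mm above the origin. Origin: centre of the plate's underside, 5 mm above the table; z up, x, y along its sides. The four holders, in any order, 88 mm apart, 2 x 2, in a 196 mm tray, walls 16 mm high.

How it is judged (in metres and radians):
At the end, for the whole second after the job is handed in: Each gold-capped ornament is seated in the dimple of the holder of its own colour (within 12 mm of its centre sideways, its foot 5 to 15 mm above the holder's underside), upright within 0.35 rad, released and at rest; the two black-stoppered ornaments are upright within 20 mm of where they started (horizontal distance between blue_ornament and blue_holder below 0.012 m and z of blue_ornament in the frame of blue_holder between 0.005 and 0.015 m and angle between each of blue_ornament, green_ornament, red_ornament, yellow_ornament's own z axis and vertical below 0.35 rad and linear speed of each of blue_ornament, green_ornament, red_ornament, yellow_ornament below 0.02 m/s and angular speed of each of blue_ornament, green_ornament, red_ornament, yellow_ornament below 0.3 rad/s and horizontal distance between green_ornament and green_holder below 0.012 m and z of green_ornament in the frame of green_holder between 0.005 and 0.015 m and horizontal distance between red_ornament and red_holder below 0.012 m and z of red_ornament in the frame of red_holder between 0.005 and 0.015 m and horizontal distance between yellow_ornament and yellow_holder below 0.012 m and z of yellow_ornament in the frame of yellow_holder between 0.005 and 0.015 m and distance of each of blue_unfinished, red_unfinished from where it was at the start of the episode below 0.02 m and angle between each of blue_unfinished, red_unfinished's own z axis and vertical below 0.2 rad); the robot touches nothing.
It fails at once if an unfinished ornament is moved more than 20 mm or tipped (distance of any of blue_unfinished, red_unfinished from where it was at the start of the episode above 0.02 m or angle between any of blue_unfinished, red_unfinished's own z axis and vertical above 0.5 rad).
It fails at once if a finished ornament is squeezed or knocked with more than 150 N in all (both fingers together) (contact force between any of blue_ornament, green_ornament, red_ornament, yellow_ornament and anything else above 150 N).
It fails at once if a finished ornament meets a holder with more than 25 N (contact force between any of blue_ornament, green_ornament, red_ornament, yellow_ornament and blue_holder above 25 N or contact force between any of blue_ornament, green_ornament, red_ornament, yellow_ornament and green_holder above 25 N or contact force between any of blue_ornament, green_ornament, red_ornament, yellow_ornament and red_holder above 25 N or contact force between any of blue_ornament, green_ornament, red_ornament, yellow_ornament and yellow_holder above 25 N).
It fails at once if a finished ornament is dropped (moves faster than 0.55 m/s with no finger on it, a fall of 15 mm) ((linear speed of blue_ornament above 0.55 m/s and contact force between blue_ornament and the fingers below 0.05 N) or (linear speed of green_ornament above 0.55 m/s and contact force between green_ornament and the fingers below 0.05 N) or (linear speed of red_ornament above 0.55 m/s and contact force between red_ornament and the fingers below 0.05 N) or (linear speed of yellow_ornament above 0.55 m/s and contact force between yellow_ornament and the fingers below 0.05 N)).
It also fails if it takes over 104 s, if anything falls off the work surface, if the arm or the gripper's body presses on something with over 40 N, if the wrist force passes 120 N, or if a joint passes its speed limit or range.

## Robot

A 6-joint arm with a two-finger parallel gripper is mounted at the origin on the work surface. World frame = base frame: x ahead of the robot, y to its left, z up, the work surface at z = 0. Lengths are in mm, angles in rad, forces in N, time in s.
With the tool pointing down it reaches from about 350 to 975 mm from the base axis. Payload 7.1 kg.
Tool frame: the origin (TCP) lies on the mounting face of the last link; the fingertips stand 182 mm ahead of it and the grasp point (between the pads) lies 163 mm ahead of it (ctrl.tcp_to_tips is the distance from the TCP to the fingertips, in mm); z points along the fingers, y is the direction in which the jaws open and shut (so a half turn about z gives the same grasp; the last joint's range is limited). The gripper opens to 88 mm and grips with 3 to 60 N. Pads are 20 mm wide; open, the fingers measure 115 mm over their backs; the gripper's body (75 mm by 178 mm) begins 61 mm behind the grasp point.
Start: joints at [-1.162, 0.423, 1.63, -0, 1.089, -0.019], TCP at [259.309, -568.652, 404.675] pointing down, gripper open.
Joint ranges: [-3, 3], [-0.9, 2.11], [0.09, 2.58], [-1.31, 4.45], [0.11, 2.69], [-2.54, 2.54]. Speed limits (rad/s): [2.39, 2.39, 3.01, 3.14, 3.14, 3.14].

## Interface

Orientations are given as a rotation vector (axis times angle).
In Python, from workcell import ctrl gives the robot as it stands. The module is installed in compiled form; this text tells all that it offers.
- The arm moves only by the tool send_rows, never from a script. Its argument "commands" is a list of rows, each an object with "translation": the shift along the world's x, y, z normalised to -1 to 1, where 1 is 0.1 m, a list of three; "twist": the turn, a rotation vector about the world's x, y, z normalised to -1 to 1, where 1 is 0.5 rad, a list of three. A call has exactly 10 rows; each row is the pose to reach, as a shift and turn from the pose commanded when the call began; what a row does not reach only later rows make up. A row lasts 1/10 s, in which the tool goes at most 50 mm and 8.59 degrees, less where a joint would pass 70% of its speed; a pose out of reach is approached as far as the arm can. A call with a number of a shift or a turn outside -1 to 1 is refused whole. A call with a gripper value outside its range is refused whole. "grip" is the closure, from -1 (fully open) to 1 (shut), set as the call begins (left out, the last holds). The fingers move at their own pace and stop on an object; the grip force is fixed at half the most. Time passes only in rows, so rows that repeat a pose let the fingers close, or fill a call up. It gives the time, the measured TCP pose, the force and the opening at its end, in the units of the state.
- ctrl.get_obs(): the state, without advancing time (a new reading comes with each control period).
- ctrl.get_image(name): name is "side" or "top" or "wrist"; returns a dict with "img" (400x640x3 uint8, red, green, blue), "intrinsics" (3x3 intrinsics, pixels), "dist" ([k1, k2, p1, p2, k3] as OpenCV has them; the pictures are not rectified), "cam_to_world" (4x4, takes a point from camera to world coordinates). Camera axes: x right, y down, z forward; pixel columns grow to the right and rows downward; lengths in mm; the calibration is good to about 2 mm. A picture is of the moment at which its call begins. There is no depth.
- ctrl.close_job(): hands the job in, once; it reports no verdict.
The state is a dict: "t": time; "qpos": joint angles; "qvel": joint speeds; "joint_torque": joint torques, N m; "ee_pos": TCP position; "orientation": TCP orientation; "ft_force": force on the tool from outside, world axes, zero at the start; "moment": the same for the moment, N m; "width": finger opening in mm.
Only numpy, scipy, OpenCV 4.12 (cv2) and the standard library are available. Lean on these libraries where they do the work, as an engineer would, in place of code of your own. Each camera call takes 0.05 s, during which the arm holds its last target. There are 200 camera calls.

## Working session

There is one attempt and no reset: what is moved stays moved. The work goes in short steps, Python scripts to look and compute and a tool call to move; the robot and the scene stay as the last step left them, time stands still between calls to the robot, and variables do not carry over. Pictures are saved under pics/ and viewed, about 12 in all and at most 16, crops included, and the job is handed in when it is done.

Besides the shell and the picture viewer there is one more tool, called after "Emit:" as name([rows], argument=value, ...), one row to a line, values as JSON. send_rows: Moves the arm, as the interface text tells. Its arguments: {"type":"object","properties":{"commands":{"type":"array","items":{"type":"object","properties":{"translation":{"type":"array","items":{"type":"number"}},"twist":{"type":"array","items":{"type":"number"}}}}},"grip":{"type":"number"}},"required":["commands"]}

```bash
mkdir -p pics
cat > h.py <<'E'
import numpy as np, cv2
from workcell import ctrl
def snap(name, fn):
    d=ctrl.get_image(name); cv2.imwrite('pics/%s.png'%fn, cv2.cvtColor(d['img'],cv2.COLOR_RGB2BGR))
    np.savez('pics/%s.npz'%fn, **{k:np.array(v) for k,v in d.items()}); return d
def ray(d,px,z):
    K=np.array(d['intrinsics'],float);T=np.array(d['cam_to_world'],float)
    u=cv2.undistortPoints(np.array(px,float).reshape(-1,1,2),K,np.array(d['dist'],float)).reshape(-1,2)
    v=np.c_[u,np.ones(len(u))]@T[:3,:3].T; o=T[:3,3]
    return o+v*((z-o[2])/v[:,2])[:,None]
E
python3 - <<'E'
from h import *
o=ctrl.get_obs(); print(o, ctrl.tcp_to_tips)
for n in ('top','side','wrist'):
    d=snap(n,n+'0'); print(n,np.round(d['cam_to_world'],3).tolist(),np.round(d['intrinsics'],1).tolist())
E
```

```text
{'t': 0.0, 'qpos': array([-1.16198051e+00,  4.23809568e-01,  1.63069213e+00, -2.21771741e-05,
        1.08858161e+00, -1.89442563e-02]), 'qvel': array([ 0.00098927, -0.00192541,  0.00100674,  0.00039323,  0.00077218,
       -0.00019468]), 'joint_torque': array([ 2.37256558e-03, -5.44612527e+01, -2.73663998e+01,  6.45961706e-02,
        2.26832146e-02, -8.82911877e-05]), 'ee_pos': array([ 259.21211788, -568.40364483,  403.9201791 ]), 'orientation': array([-3.06858174e+00, -6.66519030e-01,  4.83601752e-04]), 'ft_force': array([ 0.32086975, -0.40974616,  0.6975141 ]), 'moment': array([ 0.0120138 , -0.00758627, -0.04474367]), 'width': 87.67820468015599} 182.0
top [[-0.004, -0.98, 0.197, 301.52], [-1.0, 0.006, 0.007, 51.072], [-0.008, -0.197, -0.98, 1304.576], [0.0, 0.0, 0.0, 1.0]] [[502.6, 0.0, 319.2], [0.0, 502.6, 202.8], [0.0, 0.0, 1.0]]
side [[-0.99, -0.072, 0.119, 406.782], [-0.139, 0.52, -0.843, 1200.057], [-0.002, -0.851, -0.525, 766.405], [0.0, 0.0, 0.0, 1.0]] [[511.3, 0.0, 326.5], [0.0, 511.3, 201.8], [0.0, 0.0, 1.0]]
wrist [[0.415, -0.879, -0.236, 324.263], [-0.91, -0.401, -0.106, -539.054], [-0.002, 0.259, -0.966, 383.458], [0.0, 0.0, 0.0, 1.0]] [[326.8, 0.0, 316.9], [0.0, 326.8, 203.6], [0.0, 0.0, 1.0]]
```

View pics/top0.png

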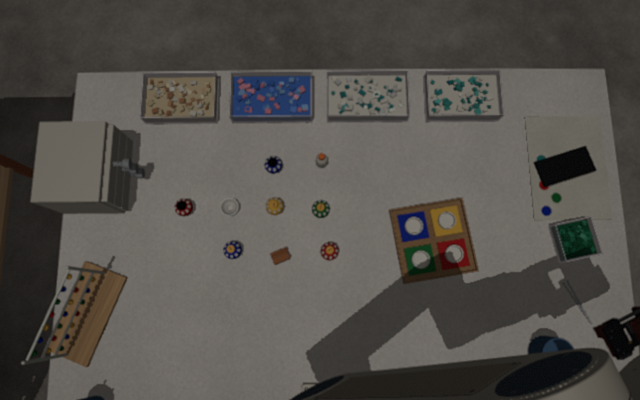

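View pics/side0.png

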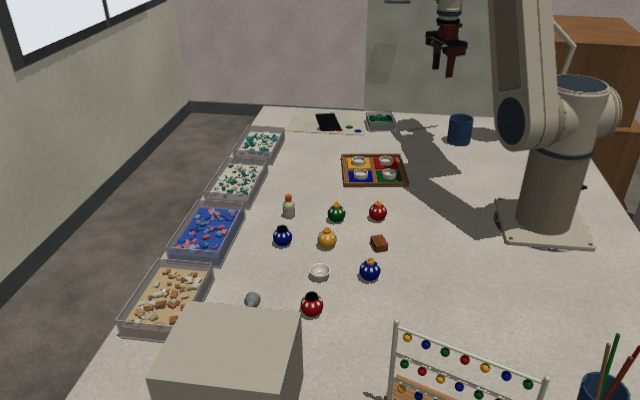

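Run:
```python
from h import *
from scipy.spatial.transform import Rotation as R
print(R.from_rotvec(ctrl.get_obs()['orientation']).as_matrix().round(3).tolist())
d=dict(np.load('pics/top0.npz')); im=d['img']
hsv=cv2.cvtColor(im,cv2.COLOR_RGB2HSV)
m=((hsv[...,1]>110)&(hsv[...,2]>25)|(hsv[...,2]<30)).astype(np.uint8)
m[:140]=0;m[290:]=0;m[:,:160]=0;m[:,520:]=0
m=cv2.morphologyEx(m,cv2.MORPH_CLOSE,np.ones((5,5)))
for c in cv2.findContours(m,cv2.RETR_EXTERNAL,cv2.CHAIN_APPROX_NONE)[0]:
    if cv2.contourArea(c)<60: continue
    (x,y),r=cv2.minEnclosingCircle(c); M=cv2.moments(c); cx,cy=M['m10']/M['m00'],M['m01']/M['m00']
    print(round(cv2.contourArea(c)),(round(x,1),round(y,1)),round(r,1),(round(cx,1),round(cy,1)),ray(d,[[cx,cy]],22)[0].round(1), hsv[int(cy),int(cx)])
# holders: white cup rims inside tray
g=hsv; w=((hsv[...,1]<70)&(hsv[...,2]>60)).astype(np.uint8); 
t=np.zeros_like(w); t[205:272,398:470]=1; w*=t
n,l,s,c=cv2.connectedComponentsWithStats(w)
for i in range(1,n):
    if s[i,4]>20: print('cup',s[i],c[i].round(1),ray(d,[c[i]],20)[0].round(1))
a=cv2.resize(im[140:285,170:345],None,fx=4.5,fy=4,interpolation=cv2.INTER_CUBIC)
b=cv2.resize(im[190:290,380:485],None,fx=4,fy=4,interpolation=cv2.INTER_CUBIC)
cv2.imwrite('pics/c0.png',np.clip(1.6*a[...,::-1].astype(float),0,255)); cv2.imwrite('pics/c1.png',np.clip(1.6*b[...,::-1].astype(float),0,255))
```

```text
[[0.91, 0.415, -0.0], [0.415, -0.91, 0.001], [-0.0, -0.001, -1.0]]
168 (279.8, 255.7) 9.3 (280.0, 255.5) [423.  161.4  22. ] [ 11 155  79]
178 (329.4, 250.8) 8.6 (329.4, 250.7) [434.7  35.2  22. ] [ 18 168 105]
170 (232.3, 249.7) 8.5 (232.6, 249.8) [438.3 283.1  22. ] [ 18 174 123]
108 (320.4, 209.2) 7.3 (320.3, 209.1) [542.9  57.9  22. ] [ 18 170 114]
5313 (433.0, 240.0) 52.4 (432.9, 240.4) [ 459.5 -230.7   22. ] [ 15 121  80]
182 (183.5, 206.7) 8.7 (184.1, 207.2) [550.2 413.7  22. ] [  0 128   2]
192 (274.4, 205.7) 8.6 (274.6, 206.0) [552.  176.8  22. ] [ 18 171 106]
148 (273.3, 165.4) 7.8 (273.1, 165.2) [662.  182.2  22. ] [150 255   2]
cup [398 205  17   3  33] [404.1 205.6] [ 551.2 -160.4   20. ]
cup [464 205   6  25  82] [467.5 213.6] [ 529.  -324.6   20. ]
cup [439 212  17  17 229] [446.6 219.9] [ 512.7 -269.3   20. ]
cup [405 217  18  18 260] [413.5 225.5] [ 498.8 -182.8   20. ]
cup [446 245  17  17 234] [454.1 253.1] [ 426.8 -283.9   20. ]
cup [411 250  19  18 255] [419.9 258.4] [ 413.9 -195.7   20. ]
cup [398 258   3  14  27] [398.6 266.1] [ 394.6 -140.7   20. ][ WARN:0@0.932] global loadsave.cpp:1063 imwrite_ Unsupported depth image for selected encoder is fallbacked to CV_8U.
```

View pics/c0.png

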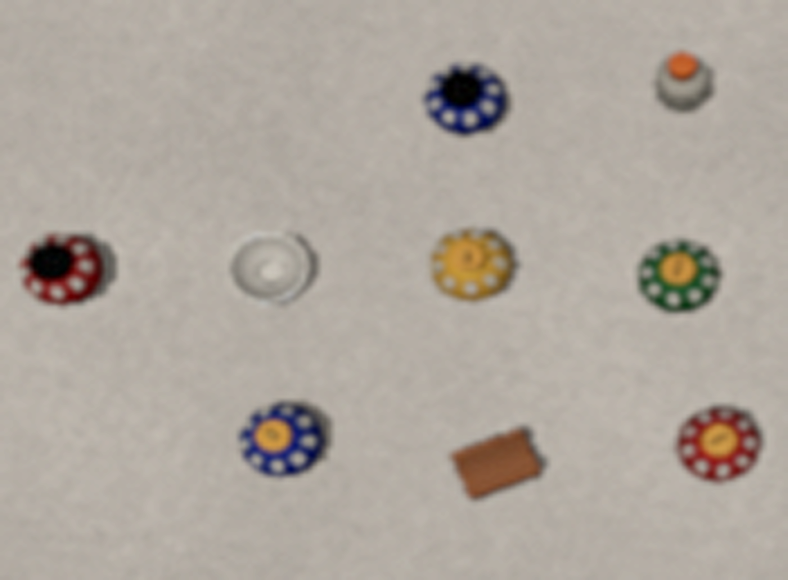

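View pics/c1.png

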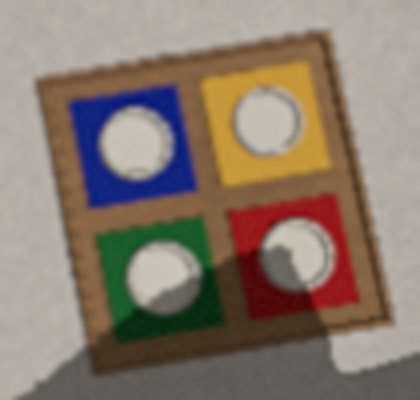

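Emit:
send_rows([
  {"translation":[0.05,0.08,0],"twist":[0,0,0.1]},
  {"translation":[0.1,0.17,0],"twist":[0,0,0.2]},
  {"translation":[0.15,0.25,0],"twist":[0,0,0.3]},
  {"translation":[0.2,0.34,0],"twist":[0,0,0.4]},
  {"translation":[0.26,0.42,0],"twist":[0,0,0.5]},
  {"translation":[0.31,0.5,0],"twist":[0,0,0.6]},
  {"translation":[0.36,0.59,0],"twist":[0,0,0.7]},
  {"translation":[0.41,0.67,0],"twist":[0,0,0.8]},
  {"translation":[0.46,0.76,0],"twist":[0,0,0.9]},
  {"translation":[0.51,0.84,0],"twist":[0,0,1]},
], grip=-1)

```text
t: 1.15
ee_pos: [310.4, -484.1, 404.4]
orientation: [-2.808, -1.408, 0.0]
ft_force: [-0.1, -0.3, -0.2]
width: 87.8
```

Emit:
send_rows([
  {"translation":[0.05,0.08,0]},
  {"translation":[0.1,0.17,0]},
  {"translation":[0.15,0.25,0]},
  {"translation":[0.2,0.34,0]},
  {"translation":[0.26,0.42,0]},
  {"translation":[0.31,0.5,0]},
  {"translation":[0.36,0.59,0]},
  {"translation":[0.41,0.67,0]},
  {"translation":[0.46,0.76,0]},
  {"translation":[0.51,0.84,0]},
])

```text
validation failed for argument at $.co...
```

Emit:
send_rows([
  {"translation":[0.05,0.08,0]},
  {"translation":[0.1,0.17,0]},
  {"translation":[0.15,0.25,0]},
  {"translation":[0.2,0.34,0]},
  {"translation":[0.26,0.42,0]},
  {"translation":[0.31,0.5,0]},
  {"translation":[0.36,0.59,0]},
  {"translation":[0.41,0.67,0]},
  {"translation":[0.46,0.76,0]},
  {"translation":[0.51,0.84,0]},
])

```text
validation failed for argument at $.co...
```

Emit:
send_rows([
  {"translation":[0.06,0.1,0]},
  {"translation":[0.13,0.2,0]},
  {"translation":[0.2,0.3,0]},
  {"translation":[0.26,0.42,0]},
  {"translation":[0.36,0.59,0]},
  {"translation":[0.46,0.76,0]},
  {"translation":[0.51,0.84,0]},
  {"translation":[0.51,0.84,0]},
  {"translation":[0.51,0.84,0]},
  {"translation":[0.51,0.84,0]},
])

```text
validation failed for argument at $.co...
```

Run:
```python
from h import *
from scipy.spatial.transform import Rotation as R
o=ctrl.get_obs();print(o['t'],o['ee_pos'],o['qpos'],R.from_rotvec(o['orientation']).as_matrix()[:,1])
d=snap('wrist','w1')
cv2.imwrite('pics/w1b.png',np.clip(1.5*d['img'][...,::-1].astype(float),0,255).astype(np.uint8))
```

```text
1.15 [ 310.42672152 -484.14512291  404.40667724] [-1.02133610e+00  3.50868826e-01  1.74241235e+00  2.63011844e-06
  1.04894010e+00 -3.80417779e-01] [ 8.01546120e-01 -5.97932669e-01 -5.82840768e-04]
```

View pics/w1b.png

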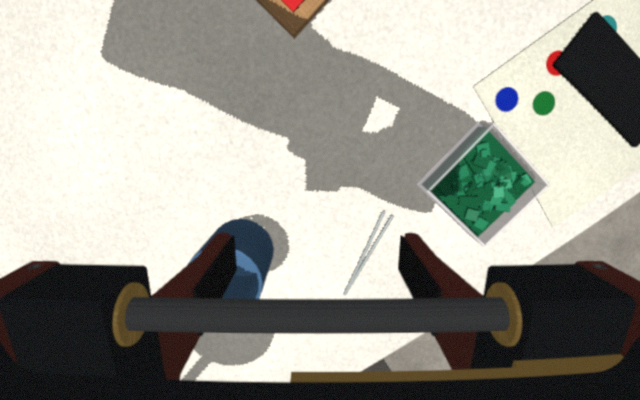

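Emit:
send_rows([
  {"translation":[0.05,0.08,0],"twist":[0,0,0]},
  {"translation":[0.1,0.17,0],"twist":[0,0,0]},
  {"translation":[0.15,0.25,0],"twist":[0,0,0]},
  {"translation":[0.2,0.34,0],"twist":[0,0,0]},
  {"translation":[0.26,0.42,0],"twist":[0,0,0]},
  {"translation":[0.31,0.5,0],"twist":[0,0,0]},
  {"translation":[0.36,0.59,0],"twist":[0,0,0]},
  {"translation":[0.41,0.67,0],"twist":[0,0,0]},
  {"translation":[0.46,0.76,0],"twist":[0,0,0]},
  {"translation":[0.51,0.84,0],"twist":[0,0,0]},
])

```text
t: 2.2
ee_pos: [361.7, -399.9, 404.7]
orientation: [-2.809, -1.406, 0.0]
ft_force: [-0.2, 0.2, 0.1]
width: 87.7
```

Emit:
send_rows([
  {"translation":[0.06,0.1,0],"twist":[0,0,0]},
  {"translation":[0.13,0.2,0],"twist":[0,0,0]},
  {"translation":[0.2,0.3,0],"twist":[0,0,0]},
  {"translation":[0.26,0.42,0],"twist":[0,0,0]},
  {"translation":[0.36,0.59,0],"twist":[0,0,0]},
  {"translation":[0.46,0.76,0],"twist":[0,0,0]},
  {"translation":[0.56,0.92,0],"twist":[0,0,0]},
  {"translation":[0.6,1,0],"twist":[0,0,0]},
  {"translation":[0.6,1,0],"twist":[0,0,0]},
  {"translation":[0.6,1,0],"twist":[0,0,0]},
])

```text
t: 3.2
ee_pos: [421.3, -300.7, 404.7]
orientation: [2.809, 1.406, -0.0]
ft_force: [-1.3, 0.5, 1.0]
width: 87.8
```

Run:
```python
from h import *
o=ctrl.get_obs();print(o['t'],o['ee_pos'])
d=snap('wrist','w2'); im=d['img']
hsv=cv2.cvtColor(im,cv2.COLOR_RGB2HSV)
w=((hsv[...,1]<60)&(hsv[...,2]>50)).astype(np.uint8)
for c in cv2.findContours(w,cv2.RETR_LIST,cv2.CHAIN_APPROX_NONE)[0]:
    (x,y),r=cv2.minEnclosingCircle(c);A=cv2.contourArea(c)
    if 12<r<35 and A>.75*np.pi*r*r: print((round(x),round(y)),round(r,1),ray(d,[[x,y]],22)[0].round(1),hsv[int(y+r*1.3),int(x)])
cv2.imwrite('pics/w2b.png',np.clip(1.5*im[...,::-1].astype(float),0,255).astype(np.uint8))
```

```text
3.2 [ 421.29614836 -300.66875368  404.69977578]
(312, 165) 20.0 [ 428.1 -283.1   22. ] [179 236  79]
(254, 109) 22.3 [ 414.9 -196.9   22. ] [ 68 187  49]
(368, 107) 21.1 [ 514.4 -269.    22. ] [ 21 186 114]
(309, 47) 23.5 [ 500.2 -183.1   22. ] [114 190 148]
```

View pics/w2b.png

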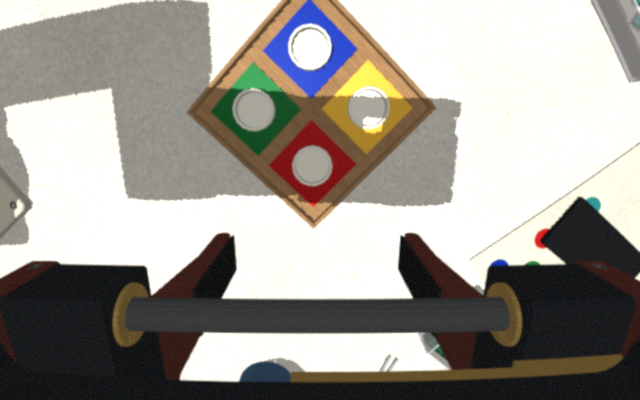

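Emit:
send_rows([
  {"translation":[0,0.1,0],"twist":[0,0,0]},
  {"translation":[0,0.2,0],"twist":[0,0,0]},
  {"translation":[0,0.3,0],"twist":[0,0,0]},
  {"translation":[0,0.4,0],"twist":[0,0,0]},
  {"translation":[0,0.5,0],"twist":[0,0,0]},
  {"translation":[0,0.6,0],"twist":[0,0,0]},
  {"translation":[0,0.7,0],"twist":[0,0,0]},
  {"translation":[0,0.8,0],"twist":[0,0,0]},
  {"translation":[0,0.9,0],"twist":[0,0,0]},
  {"translation":[0,1,0],"twist":[0,0,0]},
])

```text
t: 4.25
ee_pos: [421.3, -199.8, 404.7]
orientation: [-2.81, -1.406, 0.0]
ft_force: [-0.3, -0.2, -0.8]
width: 87.9
```

Emit:
send_rows([
  {"translation":[0,0.1,0],"twist":[0,0,0]},
  {"translation":[0,0.2,0],"twist":[0,0,0]},
  {"translation":[0,0.3,0],"twist":[0,0,0]},
  {"translation":[0,0.4,0],"twist":[0,0,0]},
  {"translation":[0,0.5,0],"twist":[0,0,0]},
  {"translation":[0,0.6,0],"twist":[0,0,0]},
  {"translation":[0,0.7,0],"twist":[0,0,0]},
  {"translation":[0,0.8,0],"twist":[0,0,0]},
  {"translation":[0,0.9,0],"twist":[0,0,0]},
  {"translation":[0,1,0],"twist":[0,0,0]},
])

```text
t: 5.25
ee_pos: [421.3, -99.8, 404.7]
orientation: [-2.81, -1.406, -0.0]
ft_force: [0.1, -0.4, -0.4]
width: 87.7
```

Emit:
send_rows([
  {"translation":[0,0.1,0],"twist":[0,0,0]},
  {"translation":[0,0.25,0],"twist":[0,0,0]},
  {"translation":[0,0.4,0],"twist":[0,0,0]},
  {"translation":[0,0.55,0],"twist":[0,0,0]},
  {"translation":[0,0.7,0],"twist":[0,0,0]},
  {"translation":[0,0.8,0],"twist":[0,0,0]},
  {"translation":[0,0.9,0],"twist":[0,0,0]},
  {"translation":[0,1,0],"twist":[0,0,0]},
  {"translation":[0,1,0],"twist":[0,0,0]},
  {"translation":[0,1,0],"twist":[0,0,0]},
])

```text
t: 6.25
ee_pos: [421.3, -0.5, 404.7]
orientation: [2.809, 1.407, -0.0]
ft_force: [0.2, -0.5, 0.1]
width: 87.8
```

Run:
```python
from h import *
o=ctrl.get_obs();print(o['t'],o['ee_pos'])
d=snap('wrist','w3'); im=d['img']
hsv=cv2.cvtColor(im,cv2.COLOR_RGB2HSV)
m=((hsv[...,1]>110)).astype(np.uint8); m[225:]=0
m=cv2.morphologyEx(m,cv2.MORPH_CLOSE,cv2.getStructuringElement(2,(9,9)))
for c in cv2.findContours(m,cv2.RETR_EXTERNAL,cv2.CHAIN_APPROX_NONE)[0]:
    A=cv2.contourArea(c)
    if A<300: continue
    (x,y),r=cv2.minEnclosingCircle(c);M=cv2.moments(c); p=[M['m10']/M['m00'],M['m01']/M['m00']]
    print(np.round(p),(round(x),round(y)),round(r,1),round(A/(np.pi*r*r),2),ray(d,[p,[x,y]],22).round(1).tolist())
cv2.imwrite('pics/w3b.png',np.clip(1.5*im[...,::-1].astype(float),0,255).astype(np.uint8))
```

```text
6.25 [421.34876118  -0.53628002 404.68018002]
[456. 215.] (456, 224) 26.5 0.32 [[528.4, -130.5, 22.0], [522.3, -139.6, 22.0]]
[308. 147.] (307, 147) 21.1 0.86 [[436.9, 36.6, 22.0], [436.2, 35.9, 22.0]]
[376.  68.] (378, 67) 22.8 0.74 [[544.0, 59.2, 22.0], [546.0, 58.3, 22.0]]
[228.  57.] (228, 57) 26.7 0.58 [[426.4, 160.6, 22.0], [426.4, 160.8, 22.0]]
```

View pics/w3b.png

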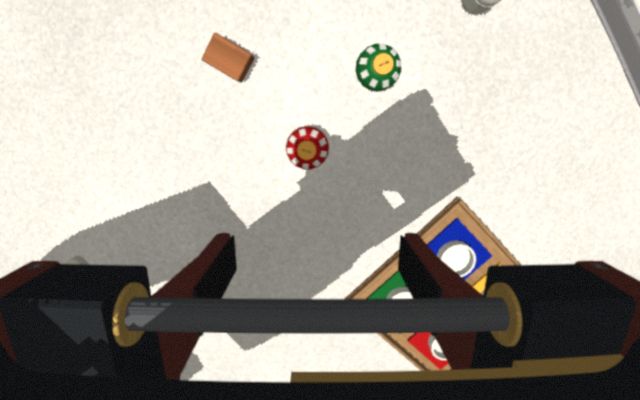

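Emit:
send_rows([
  {"translation":[0.03,0.07,-0.1],"twist":[0,0,0]},
  {"translation":[0.06,0.14,-0.2],"twist":[0,0,0]},
  {"translation":[0.09,0.21,-0.3],"twist":[0,0,0]},
  {"translation":[0.12,0.29,-0.4],"twist":[0,0,0]},
  {"translation":[0.142,0.362,-0.5],"twist":[0,0,0]},
  {"translation":[0.142,0.362,-0.6],"twist":[0,0,0]},
  {"translation":[0.142,0.362,-0.7],"twist":[0,0,0]},
  {"translation":[0.142,0.362,-0.8],"twist":[0,0,0]},
  {"translation":[0.142,0.362,-0.9],"twist":[0,0,0]},
  {"translation":[0.142,0.362,-1],"twist":[0,0,0]},
])

```text
t: 7.3
ee_pos: [435.5, 35.3, 303.9]
orientation: [2.81, 1.405, 0.0]
ft_force: [-0.5, -0.6, 0.1]
width: 87.9
```

Run:
```python
from h import *
o=ctrl.get_obs();print(o['t'],o['ee_pos'])
d=snap('wrist','w4'); im=d['img']
hsv=cv2.cvtColor(im,cv2.COLOR_RGB2HSV)
m=((hsv[...,1]>110)&((hsv[...,0]>170)|(hsv[...,0]<28))).astype(np.uint8);m[:,:235]=0;m[:,400:]=0;m[290:]=0
m=cv2.morphologyEx(m,cv2.MORPH_CLOSE,cv2.getStructuringElement(2,(15,15)))
for c in cv2.findContours(m,cv2.RETR_EXTERNAL,cv2.CHAIN_APPROX_NONE)[0]:
    A=cv2.contourArea(c)
    if A<300: continue
    (x,y),r=cv2.minEnclosingCircle(c);M=cv2.moments(c); p=[M['m10']/M['m00'],M['m01']/M['m00']]
    print(np.round(p),(round(x),round(y)),round(r,1),round(A/(np.pi*r*r),2),ray(d,[p,[x,y]],22).round(1).tolist())
cv2.imwrite('pics/w4b.png',np.clip(1.5*im[...,::-1].astype(float),0,255).astype(np.uint8))
```

```text
7.3 [435.48641119  35.34633223 303.8980341 ]
[316. 203.] (316, 204) 28.2 0.93 [[436.2, 36.4, 22.0], [435.8, 36.2, 22.0]]
```

View pics/w4b.png

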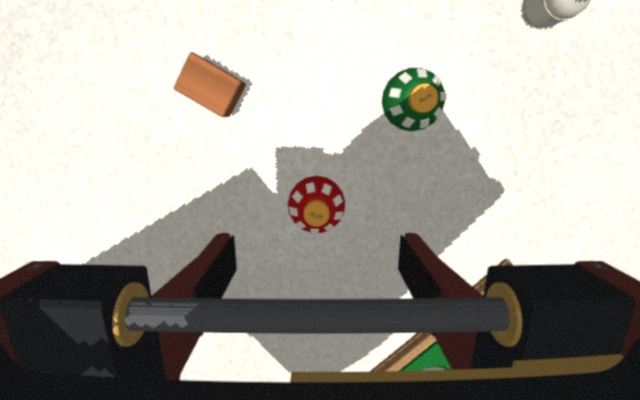

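Red ball at (316,204), centred between the fingers. Descend, grip.

Emit:
send_rows([
  {"translation":[0.003,0.006,-0.1],"twist":[0,0,0]},
  {"translation":[0.003,0.006,-0.2],"twist":[0,0,0]},
  {"translation":[0.003,0.006,-0.3],"twist":[0,0,0]},
  {"translation":[0.003,0.006,-0.4],"twist":[0,0,0]},
  {"translation":[0.003,0.006,-0.5],"twist":[0,0,0]},
  {"translation":[0.003,0.006,-0.6],"twist":[0,0,0]},
  {"translation":[0.003,0.006,-0.7],"twist":[0,0,0]},
  {"translation":[0.003,0.006,-0.8],"twist":[0,0,0]},
  {"translation":[0.003,0.006,-0.9],"twist":[0,0,0]},
  {"translation":[0.003,0.006,-1],"twist":[0,0,0]},
], grip=-0.6)

```text
t: 8.35
ee_pos: [435.8, 36.2, 203.8]
orientation: [2.81, 1.406, 0.0]
ft_force: [-0.2, 0.0, 0.7]
width: 70.3
```

Emit:
send_rows([
  {"translation":[0,0,-0.05],"twist":[0,0,0]},
  {"translation":[0,0,-0.1],"twist":[0,0,0]},
  {"translation":[0,0,-0.137],"twist":[0,0,0]},
  {"translation":[0,0,-0.137],"twist":[0,0,0]},
  {"translation":[0,0,-0.137],"twist":[0,0,0]},
  {"translation":[0,0,-0.137],"twist":[0,0,0]},
  {"translation":[0,0,-0.137],"twist":[0,0,0]},
  {"translation":[0,0,-0.137],"twist":[0,0,0]},
  {"translation":[0,0,-0.137],"twist":[0,0,0]},
  {"translation":[0,0,-0.137],"twist":[0,0,0]},
])

```text
t: 9.35
ee_pos: [435.8, 36.2, 191.0]
orientation: [2.81, 1.406, 0.0]
ft_force: [-0.6, 0.3, 0.3]
width: 70.2
```

Emit:
send_rows([
  {"translation":[0,0,0],"twist":[0,0,0]},
  {"translation":[0,0,0],"twist":[0,0,0]},
  {"translation":[0,0,0],"twist":[0,0,0]},
  {"translation":[0,0,0],"twist":[0,0,0]},
  {"translation":[0,0,0],"twist":[0,0,0]},
  {"translation":[0,0,0],"twist":[0,0,0]},
  {"translation":[0,0,0],"twist":[0,0,0]},
  {"translation":[0,0,0],"twist":[0,0,0]},
  {"translation":[0,0,0],"twist":[0,0,0]},
  {"translation":[0,0,0],"twist":[0,0,0]},
], grip=0.2)

```text
t: 10.35
ee_pos: [435.8, 36.2, 191.0]
orientation: [-2.81, -1.406, 0.0]
ft_force: [-0.1, 0.4, 0.5]
width: 46.2
```

Emit:
send_rows([
  {"translation":[0,0,0.05],"twist":[0,0,0]},
  {"translation":[0,0,0.12],"twist":[0,0,0]},
  {"translation":[0,0,0.22],"twist":[0,0,0]},
  {"translation":[0,0,0.32],"twist":[0,0,0]},
  {"translation":[0,0,0.42],"twist":[0,0,0]},
  {"translation":[0,0,0.52],"twist":[0,0,0]},
  {"translation":[0,0,0.62],"twist":[0,0,0]},
  {"translation":[-0.03,-0.04,0.72],"twist":[0,0,0]},
  {"translation":[-0.06,-0.1,0.82],"twist":[0,0,0]},
  {"translation":[-0.086,-0.194,0.9],"twist":[0,0,0]},
])

```text
t: 11.35
ee_pos: [426.8, 16.3, 281.9]
orientation: [2.809, 1.406, 0.0]
ft_force: [-1.0, 0.0, -0.7]
width: 46.3
```

Emit:
send_rows([
  {"translation":[0,-0.1,0],"twist":[0,0,0]},
  {"translation":[0,-0.2,0],"twist":[0,0,0]},
  {"translation":[0,-0.3,0],"twist":[0,0,0]},
  {"translation":[0,-0.4,0],"twist":[0,0,0]},
  {"translation":[0,-0.5,0],"twist":[0,0,0]},
  {"translation":[0,-0.6,0],"twist":[0,0,0]},
  {"translation":[0,-0.7,0],"twist":[0,0,0]},
  {"translation":[0,-0.8,0],"twist":[0,0,0]},
  {"translation":[0,-0.9,0],"twist":[0,0,0]},
  {"translation":[0,-1,0],"twist":[0,0,0]},
])

```text
t: 12.35
ee_pos: [427.2, -84.1, 281.0]
orientation: [-2.81, -1.406, 0.0]
ft_force: [-0.6, 0.0, -0.5]
width: 46.6
```

Emit:
send_rows([
  {"translation":[0,-0.1,0],"twist":[0,0,0]},
  {"translation":[0,-0.2,0],"twist":[0,0,0]},
  {"translation":[0,-0.3,0],"twist":[0,0,0]},
  {"translation":[0,-0.4,0],"twist":[0,0,0]},
  {"translation":[0,-0.5,0],"twist":[0,0,0]},
  {"translation":[0,-0.6,0],"twist":[0,0,0]},
  {"translation":[0,-0.7,0],"twist":[0,0,0]},
  {"translation":[0,-0.8,0],"twist":[0,0,0]},
  {"translation":[0,-0.9,0],"twist":[0,0,0]},
  {"translation":[0,-1,0],"twist":[0,0,0]},
])

```text
t: 13.35
ee_pos: [427.2, -184.1, 281.0]
orientation: [2.81, 1.406, 0.0]
ft_force: [-0.1, 0.9, -0.3]
width: 46.5
```

Emit:
send_rows([
  {"translation":[0,-0.12,0],"twist":[0,0,0]},
  {"translation":[0,-0.25,0],"twist":[0,0,0]},
  {"translation":[0,-0.38,0],"twist":[0,0,0]},
  {"translation":[0,-0.51,0],"twist":[0,0,0]},
  {"translation":[0,-0.64,0],"twist":[0,0,0]},
  {"translation":[0,-0.77,0],"twist":[0,0,0]},
  {"translation":[0,-0.88,0],"twist":[0,0,0]},
  {"translation":[0,-0.95,0],"twist":[0,0,0]},
  {"translation":[0,-1,0],"twist":[0,0,0]},
  {"translation":[0,-1,0],"twist":[0,0,0]},
])

```text
t: 14.35
ee_pos: [427.2, -283.7, 281.0]
orientation: [2.81, 1.405, 0.0]
ft_force: [0.0, -0.2, -0.4]
width: 46.3
```

Emit:
send_rows([
  {"translation":[0,0,-0.1],"twist":[0,0,0]},
  {"translation":[0,0,-0.2],"twist":[0,0,0]},
  {"translation":[0,0,-0.3],"twist":[0,0,0]},
  {"translation":[0,0,-0.4],"twist":[0,0,0]},
  {"translation":[0,0,-0.5],"twist":[0,0,0]},
  {"translation":[0,0,-0.58],"twist":[0,0,0]},
  {"translation":[0,0,-0.64],"twist":[0,0,0]},
  {"translation":[0,0,-0.69],"twist":[0,0,0]},
  {"translation":[0,0,-0.72],"twist":[0,0,0]},
  {"translation":[0,0,-0.73],"twist":[0,0,0]},
])

```text
t: 15.35
ee_pos: [427.2, -283.3, 207.8]
orientation: [-2.809, -1.406, 0.0]
ft_force: [-0.1, -0.1, 0.6]
width: 46.3
```

Run:
```python
from h import *
o=ctrl.get_obs();print(o['t'],o['ee_pos'],o['ft_force'],o['width'])
a=snap('wrist','w5')['img'][80:330,200:450]; s=snap('side','s5')['img'][110:235,310:435]
b=np.hstack([cv2.resize(a,(400,400)),cv2.resize(s,(400,400),interpolation=2)])
cv2.imwrite('pics/w5b.png',np.clip(1.5*b[...,::-1].astype(float),0,255).astype(np.uint8))
```

```text
15.35 [ 427.2029661  -283.25222903  207.76249277] [-0.10976552 -0.07083655  0.59791297] 46.34571029731842
```

View pics/w5b.png

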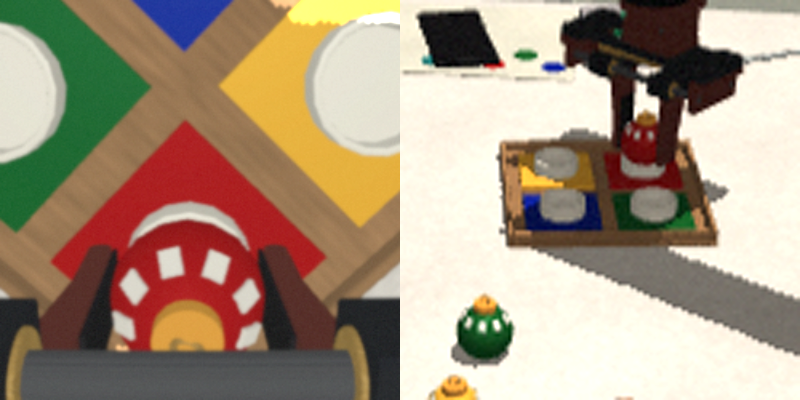

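Emit:
send_rows([
  {"translation":[0,0,-0.003],"twist":[0,0,0]},
  {"translation":[0,0,-0.006],"twist":[0,0,0]},
  {"translation":[0,0,-0.009],"twist":[0,0,0]},
  {"translation":[0,0,-0.012],"twist":[0,0,0]},
  {"translation":[0,0,-0.014],"twist":[0,0,0]},
  {"translation":[0,0,-0.014],"twist":[0,0,0]},
  {"translation":[0,0,-0.014],"twist":[0,0,0]},
  {"translation":[0,0,-0.014],"twist":[0,0,0]},
  {"translation":[0,0,-0.014],"twist":[0,0,0]},
  {"translation":[0,0,-0.014],"twist":[0,0,0]},
])

```text
t: 16.45
ee_pos: [427.2, -283.2, 206.6]
orientation: [2.81, 1.406, 0.0]
ft_force: [-0.6, -0.2, -0.5]
width: 46.2
```

Emit:
send_rows([
  {"translation":[0,0,0],"twist":[0,0,0]},
  {"translation":[0,0,0],"twist":[0,0,0]},
  {"translation":[0,0,0],"twist":[0,0,0]},
  {"translation":[0,0,0],"twist":[0,0,0]},
  {"translation":[0,0,0],"twist":[0,0,0]},
  {"translation":[0,0,0],"twist":[0,0,0]},
  {"translation":[0,0,0],"twist":[0,0,0]},
  {"translation":[0,0,0.05],"twist":[0,0,0]},
  {"translation":[0,0,0.1],"twist":[0,0,0]},
  {"translation":[0,0,0.15],"twist":[0,0,0]},
], grip=-0.6)

```text
t: 17.45
ee_pos: [427.3, -283.3, 222.1]
orientation: [2.809, 1.406, 0.0]
ft_force: [-0.4, 1.2, 0.2]
width: 70.4
```

Run:
```python
from h import *
o=ctrl.get_obs();print(o['t'],o['ee_pos'],o['ft_force'],o['width'])
a=snap('wrist','w6')['img'][80:330,200:450]; s=snap('side','s6')['img'][110:235,310:435]
b=np.hstack([cv2.resize(a,(400,400)),cv2.resize(s,(400,400),interpolation=2)])
cv2.imwrite('pics/w6b.png',np.clip(1.5*b[...,::-1].astype(float),0,255).astype(np.uint8))
```

```text
17.45 [ 427.27161704 -283.30187754  222.14136184] [-0.44057995  1.22696265  0.18501995] 70.37720937643444
```

View pics/w6b.png

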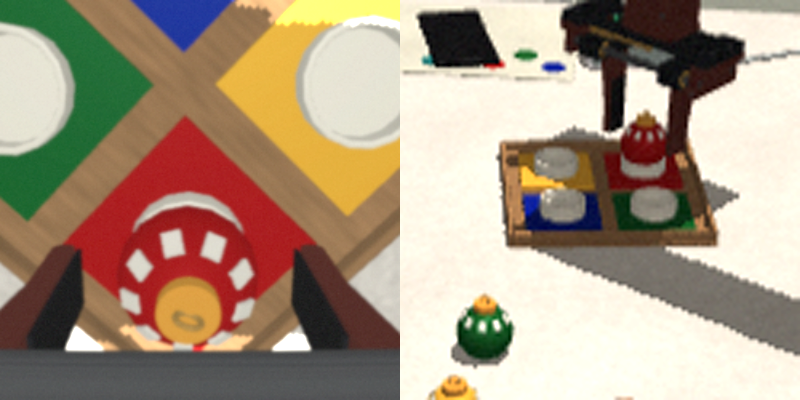

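Emit:
send_rows([
  {"translation":[0,0,0.1],"twist":[0,0,0]},
  {"translation":[0,0,0.2],"twist":[0,0,0]},
  {"translation":[0,0,0.3],"twist":[0,0,0]},
  {"translation":[0,0,0.4],"twist":[0,0,0]},
  {"translation":[0,0,0.5],"twist":[0,0,0]},
  {"translation":[0,0,0.6],"twist":[0,0,0]},
  {"translation":[0.03,0.1,0.6],"twist":[0,0,0]},
  {"translation":[0.06,0.2,0.6],"twist":[0,0,0]},
  {"translation":[0.09,0.3,0.6],"twist":[0,0,0]},
  {"translation":[0.12,0.421,0.6],"twist":[0,0,0]},
])

```text
t: 18.55
ee_pos: [439.3, -239.9, 281.1]
orientation: [-2.809, -1.406, 0.001]
ft_force: [-0.4, 0.3, 0.8]
width: 70.3
```

Emit:
send_rows([
  {"translation":[0.04,0.1,0],"twist":[0,0,0]},
  {"translation":[0.08,0.2,0],"twist":[0,0,0]},
  {"translation":[0.12,0.3,0],"twist":[0,0,0]},
  {"translation":[0.16,0.4,0],"twist":[0,0,0]},
  {"translation":[0.2,0.5,0],"twist":[0,0,0]},
  {"translation":[0.24,0.6,0],"twist":[0,0,0]},
  {"translation":[0.28,0.7,0],"twist":[0,0,0]},
  {"translation":[0.32,0.8,0],"twist":[0,0,0]},
  {"translation":[0.36,0.9,0],"twist":[0,0,0]},
  {"translation":[0.4,1,0],"twist":[0,0,0]},
])

```text
t: 19.55
ee_pos: [479.5, -140.3, 281.6]
orientation: [2.81, 1.406, 0.0]
ft_force: [0.9, -1.0, 0.3]
width: 70.5
```

Emit:
send_rows([
  {"translation":[0.04,0.1,0],"twist":[0,0,0]},
  {"translation":[0.08,0.2,0],"twist":[0,0,0]},
  {"translation":[0.12,0.3,0],"twist":[0,0,0]},
  {"translation":[0.16,0.4,0],"twist":[0,0,0]},
  {"translation":[0.2,0.5,0],"twist":[0,0,0]},
  {"translation":[0.24,0.6,0],"twist":[0,0,0]},
  {"translation":[0.28,0.7,0],"twist":[0,0,0]},
  {"translation":[0.32,0.8,0],"twist":[0,0,0]},
  {"translation":[0.36,0.9,0],"twist":[0,0,0]},
  {"translation":[0.4,1,0],"twist":[0,0,0]},
])

```text
t: 20.55
ee_pos: [519.5, -40.3, 281.6]
orientation: [2.81, 1.406, 0.0]
ft_force: [-0.4, 0.2, -0.5]
width: 70.3
```

Emit:
send_rows([
  {"translation":[0.03,0.12,0],"twist":[0,0,0]},
  {"translation":[0.06,0.25,0],"twist":[0,0,0]},
  {"translation":[0.09,0.38,0],"twist":[0,0,0]},
  {"translation":[0.12,0.51,0],"twist":[0,0,0]},
  {"translation":[0.16,0.65,0],"twist":[0,0,0]},
  {"translation":[0.2,0.8,0],"twist":[0,0,0]},
  {"translation":[0.23,0.92,0],"twist":[0,0,0]},
  {"translation":[0.252,1,0],"twist":[0,0,0]},
  {"translation":[0.252,1,0],"twist":[0,0,0]},
  {"translation":[0.252,1,0],"twist":[0,0,0]},
])

```text
t: 21.55
ee_pos: [544.3, 58.9, 281.5]
orientation: [-2.809, -1.406, 0.001]
ft_force: [0.5, -0.5, 0.4]
width: 70.3
```

```bash
cat >> h.py <<'E'
def ball(fn,hlo,hhi):
    o=ctrl.get_obs();print(o['t'],o['ee_pos'],o['width'])
    d=snap('wrist',fn); hsv=cv2.cvtColor(d['img'],cv2.COLOR_RGB2HSV); h=hsv[...,0]
    m=((hsv[...,1]>110)&(((h>=hlo)&(h<=hhi))|((h>10)&(h<30)))).astype(np.uint8);m[:100]=0;m[:,:240]=0;m[:,395:]=0;m[290:]=0
    m=cv2.morphologyEx(m,cv2.MORPH_CLOSE,cv2.getStructuringElement(2,(15,15)))
    for c in cv2.findContours(m,cv2.RETR_EXTERNAL,cv2.CHAIN_APPROX_NONE)[0]:
        A=cv2.contourArea(c)
        if A<500: continue
        (x,y),r=cv2.minEnclosingCircle(c);M=cv2.moments(c); p=[M['m10']/M['m00'],M['m01']/M['m00']]
        print(np.round(p),(round(x),round(y)),round(r,1),round(A/(np.pi*r*r),2),ray(d,[p,[x,y]],22).round(1).tolist())
E
python3 -c "
from h import *
ball('w7',40,90)"
```

```text
21.55 [544.30519525  58.91305245 281.46844344] 70.29541341729075
[318. 211.] (318, 212) 30.3 0.89 [[546.1, 59.0, 22.0], [545.4, 58.4, 22.0]]
```

Emit:
send_rows([
  {"translation":[0.007,0,-0.1],"twist":[0,0,0]},
  {"translation":[0.007,0,-0.2],"twist":[0,0,0]},
  {"translation":[0.007,0,-0.3],"twist":[0,0,0]},
  {"translation":[0.007,0,-0.4],"twist":[0,0,0]},
  {"translation":[0.007,0,-0.5],"twist":[0,0,0]},
  {"translation":[0.007,0,-0.62],"twist":[0,0,0]},
  {"translation":[0.007,0,-0.74],"twist":[0,0,0]},
  {"translation":[0.007,0,-0.85],"twist":[0,0,0]},
  {"translation":[0.007,0,-0.906],"twist":[0,0,0]},
  {"translation":[0.007,0,-0.906],"twist":[0,0,0]},
])

```text
t: 22.6
ee_pos: [544.8, 58.8, 189.9]
orientation: [-2.809, -1.405, 0.002]
ft_force: [-0.7, -1.3, -0.1]
width: 70.6
```

Emit:
send_rows([
  {"translation":[0,0,0],"twist":[0,0,0]},
  {"translation":[0,0,0],"twist":[0,0,0]},
  {"translation":[0,0,0],"twist":[0,0,0]},
  {"translation":[0,0,0],"twist":[0,0,0]},
  {"translation":[0,0,0],"twist":[0,0,0]},
  {"translation":[0,0,0],"twist":[0,0,0]},
  {"translation":[0,0,0],"twist":[0,0,0]},
  {"translation":[0,0,0],"twist":[0,0,0]},
  {"translation":[0,0,0],"twist":[0,0,0]},
  {"translation":[0,0,0],"twist":[0,0,0]},
], grip=0.2)

```text
t: 23.6
ee_pos: [545.4, 58.9, 191.4]
orientation: [2.809, 1.406, 0.001]
ft_force: [-0.5, 0.7, 6.7]
width: 46.1
```

Emit:
send_rows([
  {"translation":[0,0,0.05],"twist":[0,0,0]},
  {"translation":[0,0,0.12],"twist":[0,0,0]},
  {"translation":[0,0,0.22],"twist":[0,0,0]},
  {"translation":[0,0,0.32],"twist":[0,0,0]},
  {"translation":[0,0,0.42],"twist":[0,0,0]},
  {"translation":[-0.02,-0.06,0.52],"twist":[0,0,0]},
  {"translation":[-0.06,-0.16,0.62],"twist":[0,0,0]},
  {"translation":[-0.11,-0.28,0.72],"twist":[0,0,0]},
  {"translation":[-0.16,-0.41,0.82],"twist":[0,0,0]},
  {"translation":[-0.212,-0.553,0.9],"twist":[0,0,0]},
])

```text
t: 24.6
ee_pos: [523.3, 2.2, 281.9]
orientation: [2.81, 1.405, 0.0]
ft_force: [-0.3, 0.2, -0.4]
width: 46.0
```

Emit:
send_rows([
  {"translation":[-0.06,-0.1,0],"twist":[0,0,0]},
  {"translation":[-0.12,-0.2,0],"twist":[0,0,0]},
  {"translation":[-0.18,-0.3,0],"twist":[0,0,0]},
  {"translation":[-0.24,-0.4,0],"twist":[0,0,0]},
  {"translation":[-0.3,-0.5,0],"twist":[0,0,0]},
  {"translation":[-0.36,-0.6,0],"twist":[0,0,0]},
  {"translation":[-0.42,-0.7,0],"twist":[0,0,0]},
  {"translation":[-0.48,-0.8,0],"twist":[0,0,0]},
  {"translation":[-0.54,-0.9,0],"twist":[0,0,0]},
  {"translation":[-0.6,-1,0],"twist":[0,0,0]},
])

```text
t: 25.6
ee_pos: [463.4, -97.3, 281.0]
orientation: [2.81, 1.406, 0.0]
ft_force: [0.2, 0.5, 0.1]
width: 45.9
```

Emit:
send_rows([
  {"translation":[-0.06,-0.12,0],"twist":[0,0,0]},
  {"translation":[-0.12,-0.25,0],"twist":[0,0,0]},
  {"translation":[-0.18,-0.38,0],"twist":[0,0,0]},
  {"translation":[-0.25,-0.51,0],"twist":[0,0,0]},
  {"translation":[-0.32,-0.64,0],"twist":[0,0,0]},
  {"translation":[-0.38,-0.77,0],"twist":[0,0,0]},
  {"translation":[-0.44,-0.88,0],"twist":[0,0,0]},
  {"translation":[-0.48,-0.95,0],"twist":[0,0,0]},
  {"translation":[-0.5,-1,0],"twist":[0,0,0]},
  {"translation":[-0.5,-1,0],"twist":[0,0,0]},
])

```text
t: 26.6
ee_pos: [413.7, -197.0, 281.0]
orientation: [2.81, 1.404, 0.0]
ft_force: [-0.6, -0.2, -0.4]
width: 46.1
```

Emit:
send_rows([
  {"translation":[0,0,-0.1],"twist":[0,0,0]},
  {"translation":[0,0,-0.2],"twist":[0,0,0]},
  {"translation":[0,0,-0.3],"twist":[0,0,0]},
  {"translation":[0,0,-0.4],"twist":[0,0,0]},
  {"translation":[0,0,-0.5],"twist":[0,0,0]},
  {"translation":[0,0,-0.58],"twist":[0,0,0]},
  {"translation":[0,0,-0.64],"twist":[0,0,0]},
  {"translation":[0,0,-0.69],"twist":[0,0,0]},
  {"translation":[0,0,-0.71],"twist":[0,0,0]},
  {"translation":[0,0,-0.72],"twist":[0,0,0]},
])

```text
t: 27.6
ee_pos: [413.9, -196.5, 208.9]
orientation: [2.81, 1.406, 0.0]
ft_force: [0.4, -0.0, -1.2]
width: 46.3
```

Emit:
send_rows([
  {"translation":[0,0,-0.003],"twist":[0,0,0]},
  {"translation":[0,0,-0.006],"twist":[0,0,0]},
  {"translation":[0,0,-0.009],"twist":[0,0,0]},
  {"translation":[0,0,-0.012],"twist":[0,0,0]},
  {"translation":[0,0,-0.016],"twist":[0,0,0]},
  {"translation":[0,0,-0.016],"twist":[0,0,0]},
  {"translation":[0,0,-0.016],"twist":[0,0,0]},
  {"translation":[0,0,-0.016],"twist":[0,0,0]},
  {"translation":[0,0,-0.016],"twist":[0,0,0]},
  {"translation":[0,0,-0.016],"twist":[0,0,0]},
])

```text
t: 28.6
ee_pos: [413.9, -196.5, 207.4]
orientation: [2.81, 1.406, 0.0]
ft_force: [-0.1, 0.7, -0.7]
width: 46.4
```

Emit:
send_rows([
  {"translation":[0,0,0],"twist":[0,0,0]},
  {"translation":[0,0,0],"twist":[0,0,0]},
  {"translation":[0,0,0],"twist":[0,0,0]},
  {"translation":[0,0,0],"twist":[0,0,0]},
  {"translation":[0,0,0],"twist":[0,0,0]},
  {"translation":[0,0,0],"twist":[0,0,0]},
  {"translation":[0,0,0],"twist":[0,0,0]},
  {"translation":[0,0,0.05],"twist":[0,0,0]},
  {"translation":[0,0,0.1],"twist":[0,0,0]},
  {"translation":[0,0,0.15],"twist":[0,0,0]},
], grip=-0.6)

```text
t: 29.6
ee_pos: [413.9, -196.5, 222.9]
orientation: [2.809, 1.405, 0.0]
ft_force: [-0.4, 0.5, 0.6]
width: 69.9
```

Run:
```python
from h import *
o=ctrl.get_obs();print(o['t'],o['ee_pos'],o['ft_force'],o['width'])
a=snap('wrist','w8')['img'][80:330,200:450]; s=snap('side','s8')['img'][110:235,310:435]
b=np.hstack([cv2.resize(a,(400,400)),cv2.resize(s,(400,400),interpolation=2)])
cv2.imwrite('pics/w8b.png',np.clip(1.5*b[...,::-1].astype(float),0,255).astype(np.uint8))
```

```text
29.6 [ 413.94718717 -196.49391653  222.93259563] [-0.38277641  0.5332265   0.63973562] 69.93167103104948
```

View pics/w8b.png

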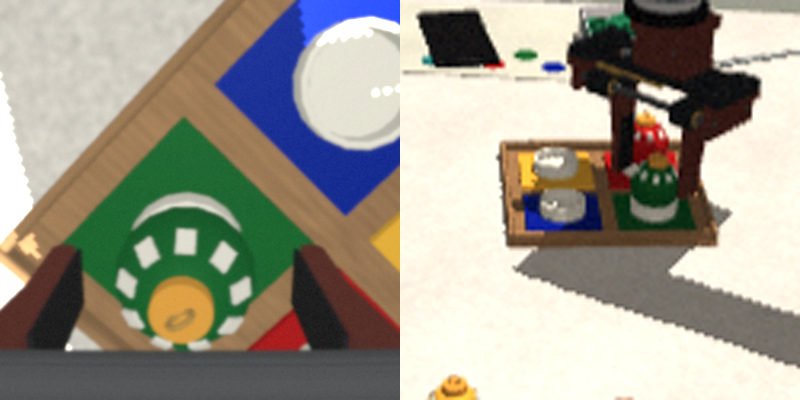

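Emit:
send_rows([
  {"translation":[0,0,0.1],"twist":[0,0,0]},
  {"translation":[0,0,0.22],"twist":[0,0,0]},
  {"translation":[0,0,0.35],"twist":[0,0,0]},
  {"translation":[0,0,0.48],"twist":[0,0,0]},
  {"translation":[0,0,0.6],"twist":[0,0,0]},
  {"translation":[0,0.12,0.6],"twist":[0,0,0]},
  {"translation":[0,0.27,0.6],"twist":[0,0,0]},
  {"translation":[0,0.42,0.6],"twist":[0,0,0]},
  {"translation":[0,0.58,0.6],"twist":[0,0,0]},
  {"translation":[0,0.743,0.6],"twist":[0,0,0]},
])

```text
t: 30.7
ee_pos: [413.5, -120.9, 282.2]
orientation: [-2.809, -1.405, 0.001]
ft_force: [1.0, 0.1, 0.9]
width: 70.0
```

Emit:
send_rows([
  {"translation":[0.05,0.1,0],"twist":[0,0,0]},
  {"translation":[0.1,0.2,0],"twist":[0,0,0]},
  {"translation":[0.15,0.3,0],"twist":[0,0,0]},
  {"translation":[0.2,0.4,0],"twist":[0,0,0]},
  {"translation":[0.25,0.5,0],"twist":[0,0,0]},
  {"translation":[0.3,0.6,0],"twist":[0,0,0]},
  {"translation":[0.35,0.7,0],"twist":[0,0,0]},
  {"translation":[0.4,0.8,0],"twist":[0,0,0]},
  {"translation":[0.45,0.9,0],"twist":[0,0,0]},
  {"translation":[0.5,1,0],"twist":[0,0,0]},
])

```text
t: 31.7
ee_pos: [464.3, -21.3, 282.4]
orientation: [2.81, 1.406, -0.0]
ft_force: [0.8, -0.4, 0.5]
width: 70.8
```

Emit:
send_rows([
  {"translation":[0.05,0.1,0],"twist":[0,0,0]},
  {"translation":[0.1,0.2,0],"twist":[0,0,0]},
  {"translation":[0.15,0.3,0],"twist":[0,0,0]},
  {"translation":[0.2,0.4,0],"twist":[0,0,0]},
  {"translation":[0.25,0.5,0],"twist":[0,0,0]},
  {"translation":[0.3,0.6,0],"twist":[0,0,0]},
  {"translation":[0.35,0.7,0],"twist":[0,0,0]},
  {"translation":[0.4,0.8,0],"twist":[0,0,0]},
  {"translation":[0.45,0.9,0],"twist":[0,0,0]},
  {"translation":[0.5,1,0],"twist":[0,0,0]},
])

```text
t: 32.7
ee_pos: [514.3, 78.7, 282.4]
orientation: [-2.81, -1.406, 0.0]
ft_force: [0.4, 0.8, -0.1]
width: 70.2
```

Emit:
send_rows([
  {"translation":[0.05,0.12,0],"twist":[0,0,0]},
  {"translation":[0.1,0.25,0],"twist":[0,0,0]},
  {"translation":[0.15,0.38,0],"twist":[0,0,0]},
  {"translation":[0.2,0.51,0],"twist":[0,0,0]},
  {"translation":[0.25,0.65,0],"twist":[0,0,0]},
  {"translation":[0.31,0.8,0],"twist":[0,0,0]},
  {"translation":[0.36,0.92,0],"twist":[0,0,0]},
  {"translation":[0.394,1,0],"twist":[0,0,0]},
  {"translation":[0.394,1,0],"twist":[0,0,0]},
  {"translation":[0.394,1,0],"twist":[0,0,0]},
])

```text
t: 33.7
ee_pos: [553.1, 177.8, 282.2]
orientation: [-2.809, -1.406, 0.001]
ft_force: [-0.1, 0.0, 0.5]
width: 70.3
```

```bash
python3 -c "
from h import *
ball('w9',10,35)"
```

```text
33.7 [553.13225367 177.81613559 282.21824552] 70.26969847505515
[317. 211.] (317, 212) 30.9 0.92 [[554.2, 178.6, 22.0], [553.8, 178.1, 22.0]]
```

Emit:
send_rows([
  {"translation":[0.005,0.005,-0.12],"twist":[0,0,0]},
  {"translation":[0.005,0.005,-0.25],"twist":[0,0,0]},
  {"translation":[0.005,0.005,-0.38],"twist":[0,0,0]},
  {"translation":[0.005,0.005,-0.51],"twist":[0,0,0]},
  {"translation":[0.005,0.005,-0.64],"twist":[0,0,0]},
  {"translation":[0.005,0.005,-0.76],"twist":[0,0,0]},
  {"translation":[0.005,0.005,-0.85],"twist":[0,0,0]},
  {"translation":[0.005,0.005,-0.9],"twist":[0,0,0]},
  {"translation":[0.005,0.005,-0.914],"twist":[0,0,0]},
  {"translation":[0.005,0.005,-0.914],"twist":[0,0,0]},
])

```text
t: 34.75
ee_pos: [553.9, 178.4, 191.0]
orientation: [2.81, 1.406, 0.0]
ft_force: [-0.0, -0.2, -0.9]
width: 70.4
```

Emit:
send_rows([
  {"translation":[0,0,0],"twist":[0,0,0]},
  {"translation":[0,0,0],"twist":[0,0,0]},
  {"translation":[0,0,0],"twist":[0,0,0]},
  {"translation":[0,0,0],"twist":[0,0,0]},
  {"translation":[0,0,0],"twist":[0,0,0]},
  {"translation":[0,0,0],"twist":[0,0,0]},
  {"translation":[0,0,0],"twist":[0,0,0]},
  {"translation":[0,0,0],"twist":[0,0,0]},
  {"translation":[0,0,0],"twist":[0,0,0]},
  {"translation":[0,0,0],"twist":[0,0,0]},
], grip=0.2)

```text
t: 35.75
ee_pos: [554.0, 178.4, 191.3]
orientation: [2.81, 1.406, 0.001]
ft_force: [-0.0, 1.1, 5.7]
width: 46.1
```

Emit:
send_rows([
  {"translation":[0,0,0.05],"twist":[0,0,0]},
  {"translation":[0,0,0.12],"twist":[0,0,0]},
  {"translation":[0,0,0.22],"twist":[0,0,0]},
  {"translation":[0,0,0.32],"twist":[0,0,0]},
  {"translation":[0,0,0.42],"twist":[0,0,0]},
  {"translation":[0,-0.06,0.52],"twist":[0,0,0]},
  {"translation":[0,-0.14,0.62],"twist":[0,0,0]},
  {"translation":[0,-0.24,0.72],"twist":[0,0,0]},
  {"translation":[0,-0.35,0.82],"twist":[0,0,0]},
  {"translation":[0,-0.476,0.9],"twist":[0,0,0]},
])

```text
t: 36.75
ee_pos: [553.9, 129.6, 282.0]
orientation: [2.81, 1.405, 0.001]
ft_force: [0.2, 0.9, -0.8]
width: 46.3
```

Emit:
send_rows([
  {"translation":[-0.01,-0.1,0],"twist":[0,0,0]},
  {"translation":[-0.02,-0.2,0],"twist":[0,0,0]},
  {"translation":[-0.03,-0.3,0],"twist":[0,0,0]},
  {"translation":[-0.04,-0.4,0],"twist":[0,0,0]},
  {"translation":[-0.05,-0.5,0],"twist":[0,0,0]},
  {"translation":[-0.06,-0.6,0],"twist":[0,0,0]},
  {"translation":[-0.07,-0.7,0],"twist":[0,0,0]},
  {"translation":[-0.08,-0.8,0],"twist":[0,0,0]},
  {"translation":[-0.09,-0.9,0],"twist":[0,0,0]},
  {"translation":[-0.1,-1,0],"twist":[0,0,0]},
])

```text
t: 37.75
ee_pos: [543.7, 29.9, 281.0]
orientation: [2.81, 1.406, 0.0]
ft_force: [-0.1, -0.4, -0.5]
width: 46.4
```

Emit:
send_rows([
  {"translation":[-0.01,-0.1,0],"twist":[0,0,0]},
  {"translation":[-0.02,-0.2,0],"twist":[0,0,0]},
  {"translation":[-0.03,-0.3,0],"twist":[0,0,0]},
  {"translation":[-0.04,-0.4,0],"twist":[0,0,0]},
  {"translation":[-0.05,-0.5,0],"twist":[0,0,0]},
  {"translation":[-0.06,-0.6,0],"twist":[0,0,0]},
  {"translation":[-0.07,-0.7,0],"twist":[0,0,0]},
  {"translation":[-0.08,-0.8,0],"twist":[0,0,0]},
  {"translation":[-0.09,-0.9,0],"twist":[0,0,0]},
  {"translation":[-0.1,-1,0],"twist":[0,0,0]},
])

```text
t: 38.75
ee_pos: [533.7, -70.1, 281.0]
orientation: [2.81, 1.406, 0.0]
ft_force: [-0.2, -0.6, -0.1]
width: 46.1
```

Emit:
send_rows([
  {"translation":[-0.01,-0.1,0],"twist":[0,0,0]},
  {"translation":[-0.02,-0.2,0],"twist":[0,0,0]},
  {"translation":[-0.03,-0.3,0],"twist":[0,0,0]},
  {"translation":[-0.04,-0.4,0],"twist":[0,0,0]},
  {"translation":[-0.05,-0.5,0],"twist":[0,0,0]},
  {"translation":[-0.06,-0.6,0],"twist":[0,0,0]},
  {"translation":[-0.07,-0.7,0],"twist":[0,0,0]},
  {"translation":[-0.08,-0.8,0],"twist":[0,0,0]},
  {"translation":[-0.09,-0.9,0],"twist":[0,0,0]},
  {"translation":[-0.1,-1,0],"twist":[0,0,0]},
])

```text
t: 39.75
ee_pos: [523.7, -170.1, 281.0]
orientation: [-2.81, -1.406, 0.0]
ft_force: [0.6, -0.0, -0.8]
width: 46.1
```

Emit:
send_rows([
  {"translation":[-0.01,-0.12,0],"twist":[0,0,0]},
  {"translation":[-0.02,-0.25,0],"twist":[0,0,0]},
  {"translation":[-0.03,-0.38,0],"twist":[0,0,0]},
  {"translation":[-0.04,-0.51,0],"twist":[0,0,0]},
  {"translation":[-0.05,-0.64,0],"twist":[0,0,0]},
  {"translation":[-0.06,-0.77,0],"twist":[0,0,0]},
  {"translation":[-0.07,-0.88,0],"twist":[0,0,0]},
  {"translation":[-0.09,-0.95,0],"twist":[0,0,0]},
  {"translation":[-0.1,-1,0],"twist":[0,0,0]},
  {"translation":[-0.1,-1,0],"twist":[0,0,0]},
])

```text
t: 40.75
ee_pos: [513.6, -269.7, 281.0]
orientation: [-2.81, -1.405, 0.0]
ft_force: [-0.3, 0.5, 0.1]
width: 46.6
```

Same placing as for green.

Emit:
send_rows([
  {"translation":[0,0,-0.1],"twist":[0,0,0]},
  {"translation":[0,0,-0.2],"twist":[0,0,0]},
  {"translation":[0,0,-0.3],"twist":[0,0,0]},
  {"translation":[0,0,-0.4],"twist":[0,0,0]},
  {"translation":[0,0,-0.5],"twist":[0,0,0]},
  {"translation":[0,0,-0.58],"twist":[0,0,0]},
  {"translation":[0,0,-0.64],"twist":[0,0,0]},
  {"translation":[0,0,-0.69],"twist":[0,0,0]},
  {"translation":[0,0,-0.71],"twist":[0,0,0]},
  {"translation":[0,0,-0.72],"twist":[0,0,0]},
])

```text
t: 41.75
ee_pos: [513.9, -269.3, 208.9]
orientation: [2.81, 1.406, 0.0]
ft_force: [-0.2, -0.2, -0.5]
width: 46.4
```

Emit:
send_rows([
  {"translation":[0,0,-0.003],"twist":[0,0,0]},
  {"translation":[0,0,-0.006],"twist":[0,0,0]},
  {"translation":[0,0,-0.009],"twist":[0,0,0]},
  {"translation":[0,0,-0.012],"twist":[0,0,0]},
  {"translation":[0,0,-0.016],"twist":[0,0,0]},
  {"translation":[0,0,-0.016],"twist":[0,0,0]},
  {"translation":[0,0,-0.016],"twist":[0,0,0]},
  {"translation":[0,0,-0.016],"twist":[0,0,0]},
  {"translation":[0,0,-0.016],"twist":[0,0,0]},
  {"translation":[0,0,-0.016],"twist":[0,0,0]},
])

```text
t: 42.75
ee_pos: [513.8, -269.3, 207.4]
orientation: [2.809, 1.406, 0.0]
ft_force: [-0.6, -0.5, 0.1]
width: 46.4
```

Emit:
send_rows([
  {"translation":[0,0,0],"twist":[0,0,0]},
  {"translation":[0,0,0],"twist":[0,0,0]},
  {"translation":[0,0,0],"twist":[0,0,0]},
  {"translation":[0,0,0],"twist":[0,0,0]},
  {"translation":[0,0,0],"twist":[0,0,0]},
  {"translation":[0,0,0],"twist":[0,0,0]},
  {"translation":[0,0,0],"twist":[0,0,0]},
  {"translation":[0,0,0.05],"twist":[0,0,0]},
  {"translation":[0,0,0.1],"twist":[0,0,0]},
  {"translation":[0,0,0.15],"twist":[0,0,0]},
], grip=-0.6)

```text
t: 43.75
ee_pos: [513.9, -269.3, 223.0]
orientation: [2.809, 1.406, 0.0]
ft_force: [0.3, 1.1, -1.1]
width: 70.5
```

Run:
```python
from h import *
o=ctrl.get_obs();print(o['t'],o['ee_pos'],o['ft_force'],o['width'])
a=snap('wrist','w10')['img'][80:330,200:450]; s=snap('side','s10')['img'][110:235,310:435]
b=np.hstack([cv2.resize(a,(400,400)),cv2.resize(s,(400,400),interpolation=2)])
cv2.imwrite('pics/w10b.png',np.clip(1.5*b[...,::-1].astype(float),0,255).astype(np.uint8))
```

```text
43.75 [ 513.91090169 -269.28588634  222.97803035] [ 0.29236149  1.10798809 -1.05271907] 70.46365449379635
```

View pics/w10b.png

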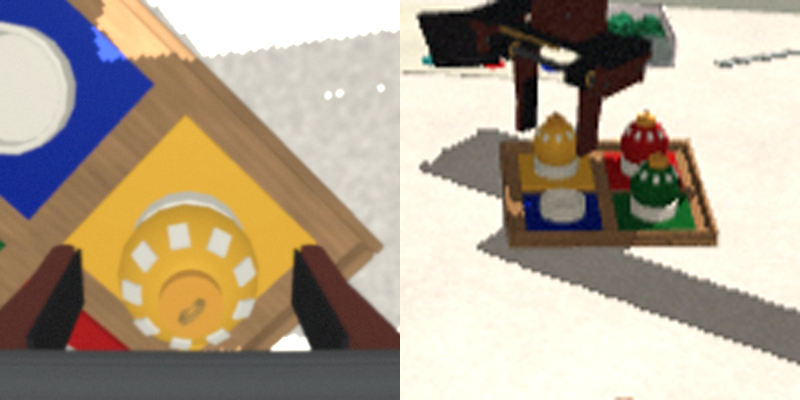

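Emit:
send_rows([
  {"translation":[0,0,0.1],"twist":[0,0,0]},
  {"translation":[0,0,0.22],"twist":[0,0,0]},
  {"translation":[0,0,0.35],"twist":[0,0,0]},
  {"translation":[0,0,0.48],"twist":[0,0,0]},
  {"translation":[0,0,0.6],"twist":[0,0,0]},
  {"translation":[0,0.09,0.6],"twist":[0,0,0]},
  {"translation":[0,0.2,0.6],"twist":[0,0,0]},
  {"translation":[0,0.31,0.6],"twist":[0,0,0]},
  {"translation":[0,0.42,0.6],"twist":[0,0,0]},
  {"translation":[0,0.537,0.6],"twist":[0,0,0]},
])

```text
t: 44.85
ee_pos: [513.6, -214.2, 281.8]
orientation: [-2.808, -1.406, 0.001]
ft_force: [-0.5, 0.7, -0.1]
width: 70.3
```

Emit:
send_rows([
  {"translation":[-0.01,0.1,0],"twist":[0,0,0]},
  {"translation":[-0.02,0.2,0],"twist":[0,0,0]},
  {"translation":[-0.04,0.3,0],"twist":[0,0,0]},
  {"translation":[-0.05,0.4,0],"twist":[0,0,0]},
  {"translation":[-0.07,0.5,0],"twist":[0,0,0]},
  {"translation":[-0.08,0.6,0],"twist":[0,0,0]},
  {"translation":[-0.1,0.7,0],"twist":[0,0,0]},
  {"translation":[-0.11,0.8,0],"twist":[0,0,0]},
  {"translation":[-0.13,0.9,0],"twist":[0,0,0]},
  {"translation":[-0.14,1,0],"twist":[0,0,0]},
])

```text
t: 45.85
ee_pos: [499.6, -114.7, 282.4]
orientation: [-2.81, -1.406, 0.0]
ft_force: [-0.1, -0.6, 0.2]
width: 70.1
```

Emit:
send_rows([
  {"translation":[-0.01,0.1,0],"twist":[0,0,0]},
  {"translation":[-0.02,0.2,0],"twist":[0,0,0]},
  {"translation":[-0.04,0.3,0],"twist":[0,0,0]},
  {"translation":[-0.05,0.4,0],"twist":[0,0,0]},
  {"translation":[-0.07,0.5,0],"twist":[0,0,0]},
  {"translation":[-0.08,0.6,0],"twist":[0,0,0]},
  {"translation":[-0.1,0.7,0],"twist":[0,0,0]},
  {"translation":[-0.11,0.8,0],"twist":[0,0,0]},
  {"translation":[-0.13,0.9,0],"twist":[0,0,0]},
  {"translation":[-0.14,1,0],"twist":[0,0,0]},
])

```text
t: 46.85
ee_pos: [485.6, -14.7, 282.4]
orientation: [-2.81, -1.406, 0.0]
ft_force: [-0.4, 0.4, 0.2]
width: 70.3
```

Emit:
send_rows([
  {"translation":[-0.01,0.1,0],"twist":[0,0,0]},
  {"translation":[-0.02,0.2,0],"twist":[0,0,0]},
  {"translation":[-0.04,0.3,0],"twist":[0,0,0]},
  {"translation":[-0.05,0.4,0],"twist":[0,0,0]},
  {"translation":[-0.07,0.5,0],"twist":[0,0,0]},
  {"translation":[-0.08,0.6,0],"twist":[0,0,0]},
  {"translation":[-0.1,0.7,0],"twist":[0,0,0]},
  {"translation":[-0.11,0.8,0],"twist":[0,0,0]},
  {"translation":[-0.13,0.9,0],"twist":[0,0,0]},
  {"translation":[-0.14,1,0],"twist":[0,0,0]},
])

```text
t: 47.85
ee_pos: [471.6, 85.3, 282.4]
orientation: [-2.81, -1.406, 0.0]
ft_force: [-0.5, -0.7, -0.3]
width: 70.4
```

Emit:
send_rows([
  {"translation":[-0.01,0.1,0],"twist":[0,0,0]},
  {"translation":[-0.02,0.2,0],"twist":[0,0,0]},
  {"translation":[-0.04,0.3,0],"twist":[0,0,0]},
  {"translation":[-0.05,0.4,0],"twist":[0,0,0]},
  {"translation":[-0.07,0.5,0],"twist":[0,0,0]},
  {"translation":[-0.08,0.6,0],"twist":[0,0,0]},
  {"translation":[-0.1,0.7,0],"twist":[0,0,0]},
  {"translation":[-0.11,0.8,0],"twist":[0,0,0]},
  {"translation":[-0.13,0.9,0],"twist":[0,0,0]},
  {"translation":[-0.14,1,0],"twist":[0,0,0]},
])

```text
t: 48.85
ee_pos: [457.6, 185.3, 282.4]
orientation: [-2.81, -1.406, 0.0]
ft_force: [0.7, -0.9, -0.0]
width: 70.0
```

Emit:
send_rows([
  {"translation":[-0.02,0.12,0],"twist":[0,0,0]},
  {"translation":[-0.04,0.25,0],"twist":[0,0,0]},
  {"translation":[-0.06,0.38,0],"twist":[0,0,0]},
  {"translation":[-0.09,0.51,0],"twist":[0,0,0]},
  {"translation":[-0.12,0.65,0],"twist":[0,0,0]},
  {"translation":[-0.14,0.8,0],"twist":[0,0,0]},
  {"translation":[-0.16,0.92,0],"twist":[0,0,0]},
  {"translation":[-0.18,1,0],"twist":[0,0,0]},
  {"translation":[-0.18,1,0],"twist":[0,0,0]},
  {"translation":[-0.18,1,0],"twist":[0,0,0]},
])

```text
t: 49.85
ee_pos: [439.7, 284.5, 282.3]
orientation: [2.809, 1.406, -0.001]
ft_force: [0.8, 0.3, 0.8]
width: 70.2
```

```bash
python3 -c "
from h import *
ball('w11',95,135)"
```

```text
49.85 [439.65567456 284.45051426 282.28324232] 70.19990887905499
[316. 211.] (316, 212) 30.5 0.91 [[440.6, 285.4, 22.0], [440.0, 284.8, 22.0]]
```

Emit:
send_rows([
  {"translation":[0.005,0.006,-0.12],"twist":[0,0,0]},
  {"translation":[0.005,0.006,-0.25],"twist":[0,0,0]},
  {"translation":[0.005,0.006,-0.38],"twist":[0,0,0]},
  {"translation":[0.005,0.006,-0.51],"twist":[0,0,0]},
  {"translation":[0.005,0.006,-0.64],"twist":[0,0,0]},
  {"translation":[0.005,0.006,-0.76],"twist":[0,0,0]},
  {"translation":[0.005,0.006,-0.85],"twist":[0,0,0]},
  {"translation":[0.005,0.006,-0.9],"twist":[0,0,0]},
  {"translation":[0.005,0.006,-0.914],"twist":[0,0,0]},
  {"translation":[0.005,0.006,-0.914],"twist":[0,0,0]},
])

```text
t: 50.9
ee_pos: [440.4, 285.1, 191.0]
orientation: [2.81, 1.406, 0.0]
ft_force: [0.1, -1.1, 0.3]
width: 70.1
```

Emit:
send_rows([
  {"translation":[0,0,0],"twist":[0,0,0]},
  {"translation":[0,0,0],"twist":[0,0,0]},
  {"translation":[0,0,0],"twist":[0,0,0]},
  {"translation":[0,0,0],"twist":[0,0,0]},
  {"translation":[0,0,0],"twist":[0,0,0]},
  {"translation":[0,0,0],"twist":[0,0,0]},
  {"translation":[0,0,0],"twist":[0,0,0]},
  {"translation":[0,0,0],"twist":[0,0,0]},
  {"translation":[0,0,0],"twist":[0,0,0]},
  {"translation":[0,0,0],"twist":[0,0,0]},
], grip=0.2)

```text
t: 51.9
ee_pos: [440.4, 285.1, 191.3]
orientation: [-2.81, -1.406, -0.001]
ft_force: [-0.6, -0.1, 6.2]
width: 46.0
```

Emit:
send_rows([
  {"translation":[0,0,0.05],"twist":[0,0,0]},
  {"translation":[0,0,0.12],"twist":[0,0,0]},
  {"translation":[0,0,0.22],"twist":[0,0,0]},
  {"translation":[0,0,0.32],"twist":[0,0,0]},
  {"translation":[0,0,0.44],"twist":[0,0,0]},
  {"translation":[0,-0.1,0.56],"twist":[0,0,0]},
  {"translation":[0,-0.23,0.68],"twist":[0,0,0]},
  {"translation":[0,-0.38,0.78],"twist":[0,0,0]},
  {"translation":[0,-0.53,0.86],"twist":[0,0,0]},
  {"translation":[0,-0.679,0.9],"twist":[0,0,0]},
])

```text
t: 52.9
ee_pos: [440.3, 215.5, 281.9]
orientation: [2.81, 1.405, 0.001]
ft_force: [0.4, -0.5, -0.7]
width: 45.9
```

Emit:
send_rows([
  {"translation":[0.015,-0.1,0],"twist":[0,0,0]},
  {"translation":[0.03,-0.2,0],"twist":[0,0,0]},
  {"translation":[0.045,-0.3,0],"twist":[0,0,0]},
  {"translation":[0.06,-0.4,0],"twist":[0,0,0]},
  {"translation":[0.075,-0.5,0],"twist":[0,0,0]},
  {"translation":[0.09,-0.6,0],"twist":[0,0,0]},
  {"translation":[0.105,-0.7,0],"twist":[0,0,0]},
  {"translation":[0.12,-0.8,0],"twist":[0,0,0]},
  {"translation":[0.135,-0.9,0],"twist":[0,0,0]},
  {"translation":[0.15,-1,0],"twist":[0,0,0]},
])

```text
t: 53.9
ee_pos: [455.4, 116.3, 281.0]
orientation: [2.81, 1.406, 0.0]
ft_force: [0.6, -0.3, -1.0]
width: 46.3
```

Emit:
send_rows([
  {"translation":[0.015,-0.1,0],"twist":[0,0,0]},
  {"translation":[0.03,-0.2,0],"twist":[0,0,0]},
  {"translation":[0.045,-0.3,0],"twist":[0,0,0]},
  {"translation":[0.06,-0.4,0],"twist":[0,0,0]},
  {"translation":[0.075,-0.5,0],"twist":[0,0,0]},
  {"translation":[0.09,-0.6,0],"twist":[0,0,0]},
  {"translation":[0.105,-0.7,0],"twist":[0,0,0]},
  {"translation":[0.12,-0.8,0],"twist":[0,0,0]},
  {"translation":[0.135,-0.9,0],"twist":[0,0,0]},
  {"translation":[0.15,-1,0],"twist":[0,0,0]},
])

```text
t: 54.9
ee_pos: [470.4, 16.3, 281.0]
orientation: [2.81, 1.406, 0.0]
ft_force: [0.1, -0.2, -0.2]
width: 46.8
```

Emit:
send_rows([
  {"translation":[0.015,-0.1,0],"twist":[0,0,0]},
  {"translation":[0.03,-0.2,0],"twist":[0,0,0]},
  {"translation":[0.045,-0.3,0],"twist":[0,0,0]},
  {"translation":[0.06,-0.4,0],"twist":[0,0,0]},
  {"translation":[0.075,-0.5,0],"twist":[0,0,0]},
  {"translation":[0.09,-0.6,0],"twist":[0,0,0]},
  {"translation":[0.105,-0.7,0],"twist":[0,0,0]},
  {"translation":[0.12,-0.8,0],"twist":[0,0,0]},
  {"translation":[0.135,-0.9,0],"twist":[0,0,0]},
  {"translation":[0.15,-1,0],"twist":[0,0,0]},
])

```text
t: 55.9
ee_pos: [485.4, -83.7, 281.0]
orientation: [-2.81, -1.406, 0.0]
ft_force: [-0.2, -0.4, -0.7]
width: 45.8
```

Emit:
send_rows([
  {"translation":[0.02,-0.12,0],"twist":[0,0,0]},
  {"translation":[0.04,-0.25,0],"twist":[0,0,0]},
  {"translation":[0.06,-0.38,0],"twist":[0,0,0]},
  {"translation":[0.08,-0.51,0],"twist":[0,0,0]},
  {"translation":[0.1,-0.64,0],"twist":[0,0,0]},
  {"translation":[0.12,-0.77,0],"twist":[0,0,0]},
  {"translation":[0.13,-0.88,0],"twist":[0,0,0]},
  {"translation":[0.14,-0.95,0],"twist":[0,0,0]},
  {"translation":[0.147,-1,0],"twist":[0,0,0]},
  {"translation":[0.147,-1,0],"twist":[0,0,0]},
])

```text
t: 56.9
ee_pos: [500.1, -183.3, 281.0]
orientation: [2.81, 1.405, 0.0]
ft_force: [0.1, 1.0, -0.4]
width: 46.1
```

After release, I'll also lift clear to z ≈ 330.

Emit:
send_rows([
  {"translation":[0,0,-0.1],"twist":[0,0,0]},
  {"translation":[0,0,-0.2],"twist":[0,0,0]},
  {"translation":[0,0,-0.3],"twist":[0,0,0]},
  {"translation":[0,0,-0.4],"twist":[0,0,0]},
  {"translation":[0,0,-0.5],"twist":[0,0,0]},
  {"translation":[0,0,-0.58],"twist":[0,0,0]},
  {"translation":[0,0,-0.64],"twist":[0,0,0]},
  {"translation":[0,0,-0.69],"twist":[0,0,0]},
  {"translation":[0,0,-0.71],"twist":[0,0,0]},
  {"translation":[0,0,-0.72],"twist":[0,0,0]},
])

```text
t: 57.9
ee_pos: [500.1, -182.9, 208.9]
orientation: [2.81, 1.406, 0.0]
ft_force: [-0.4, 0.3, -0.9]
width: 46.1
```

Emit:
send_rows([
  {"translation":[0,0,-0.003],"twist":[0,0,0]},
  {"translation":[0,0,-0.006],"twist":[0,0,0]},
  {"translation":[0,0,-0.009],"twist":[0,0,0]},
  {"translation":[0,0,-0.012],"twist":[0,0,0]},
  {"translation":[0,0,-0.016],"twist":[0,0,0]},
  {"translation":[0,0,-0.016],"twist":[0,0,0]},
  {"translation":[0,0,-0.016],"twist":[0,0,0]},
  {"translation":[0,0,-0.016],"twist":[0,0,0]},
  {"translation":[0,0,-0.016],"twist":[0,0,0]},
  {"translation":[0,0,-0.016],"twist":[0,0,0]},
])

```text
t: 58.9
ee_pos: [500.0, -182.9, 207.4]
orientation: [2.809, 1.406, 0.0]
ft_force: [0.1, 0.5, 1.6]
width: 46.1
```

Emit:
send_rows([
  {"translation":[0,0,0],"twist":[0,0,0]},
  {"translation":[0,0,0],"twist":[0,0,0]},
  {"translation":[0,0,0],"twist":[0,0,0]},
  {"translation":[0,0,0],"twist":[0,0,0]},
  {"translation":[0,0,0],"twist":[0,0,0]},
  {"translation":[0,0,0],"twist":[0,0,0]},
  {"translation":[0,0,0],"twist":[0,0,0]},
  {"translation":[0,0,0.05],"twist":[0,0,0]},
  {"translation":[0,0,0.1],"twist":[0,0,0]},
  {"translation":[0,0,0.15],"twist":[0,0,0]},
], grip=-0.6)

```text
t: 59.9
ee_pos: [500.1, -182.9, 223.0]
orientation: [2.809, 1.406, 0.0]
ft_force: [0.8, 0.1, 0.3]
width: 70.2
```

Emit:
send_rows([
  {"translation":[0,0,0.1],"twist":[0,0,0]},
  {"translation":[0,0,0.2],"twist":[0,0,0]},
  {"translation":[0,0,0.3],"twist":[0,0,0]},
  {"translation":[0,0,0.4],"twist":[0,0,0]},
  {"translation":[0,0,0.5],"twist":[0,0,0]},
  {"translation":[0,0,0.6],"twist":[0,0,0]},
  {"translation":[0,0,0.7],"twist":[0,0,0]},
  {"translation":[0,0,0.8],"twist":[0,0,0]},
  {"translation":[0,0,0.9],"twist":[0,0,0]},
  {"translation":[0,0,1],"twist":[0,0,0]},
])

```text
t: 60.9
ee_pos: [500.0, -182.8, 323.2]
orientation: [2.81, 1.406, -0.0]
ft_force: [-0.0, -0.8, -0.4]
width: 70.2
```

Emit:
send_rows([
  {"translation":[-0.1,-0.1,0.1],"twist":[0,0,0]},
  {"translation":[-0.2,-0.2,0.2],"twist":[0,0,0]},
  {"translation":[-0.3,-0.3,0.3],"twist":[0,0,0]},
  {"translation":[-0.4,-0.4,0.4],"twist":[0,0,0]},
  {"translation":[-0.5,-0.5,0.5],"twist":[0,0,0]},
  {"translation":[-0.6,-0.6,0.6],"twist":[0,0,0]},
  {"translation":[-0.7,-0.7,0.7],"twist":[0,0,0]},
  {"translation":[-0.8,-0.8,0.8],"twist":[0,0,0]},
  {"translation":[-0.8,-0.8,0.8],"twist":[0,0,0]},
  {"translation":[-0.8,-0.8,0.8],"twist":[0,0,0]},
])

```text
t: 61.9
ee_pos: [419.8, -263.1, 402.6]
orientation: [2.81, 1.404, 0.001]
ft_force: [-0.3, -0.6, 0.5]
width: 70.3
```

Run:
```python
from h import *
o=ctrl.get_obs();print(o['t'],o['ee_pos'],o['ft_force'],o['width'])
d=snap('wrist','w12');a=d['img'][:250,150:500]; s=snap('side','s12')['img'][130:330,220:430]
b=np.hstack([cv2.resize(a,(390,400)),cv2.resize(s,(400,400),interpolation=2)])
cv2.imwrite('pics/w12b.png',np.clip(1.5*b[...,::-1].astype(float),0,255).astype(np.uint8))
t=snap('top','t12'); t0=dict(np.load('pics/top0.npz'))
for nm,(x,y) in dict(blue_unf=(273,165),red_unf=(184,207)).items():
    df=np.abs(t['img'][y-14:y+14,x-14:x+14].astype(int)-t0['img'][y-14:y+14,x-14:x+14]); print(nm,'mean diff',df.mean())
hsv=cv2.cvtColor(d['img'],cv2.COLOR_RGB2HSV)
m=((hsv[...,0]>12)&(hsv[...,0]<24)&(hsv[...,1]>140)).astype(np.uint8)
n,l,st,c=cv2.connectedComponentsWithStats(m)
for i in range(1,n):
    if 100<st[i,4]: print(c[i].round(),st[i,4],ray(d,[c[i]],60)[0].round(1))
```

```text
61.9 [ 419.80976507 -263.12066703  402.6040549 ] [-0.29266854 -0.57148757  0.52845151] 70.2585975232324
blue_unf mean diff 3.3261054421768708
red_unf mean diff 3.317176870748299
[334.  68.] 330 [ 502.1 -180.4   60. ]
[386. 133.] 3739 [ 507.3 -259.5   60. ]
[268. 140.] 317 [ 412.1 -195.9   60. ]
[335. 201.] 288 [ 427.3 -284.5   60. ]
[164. 296.] 233 [ 208.8 -258.5   60. ]
[468. 294.] 207 [ 484.3 -462.5   60. ]
[161. 336.] 228 [ 167.  -294.3   60. ]
[473. 336.] 221 [ 461.4 -515.2   60. ]
[452. 372.] 2755 [ 415.3 -545.2   60. ]
```

View pics/w12b.png

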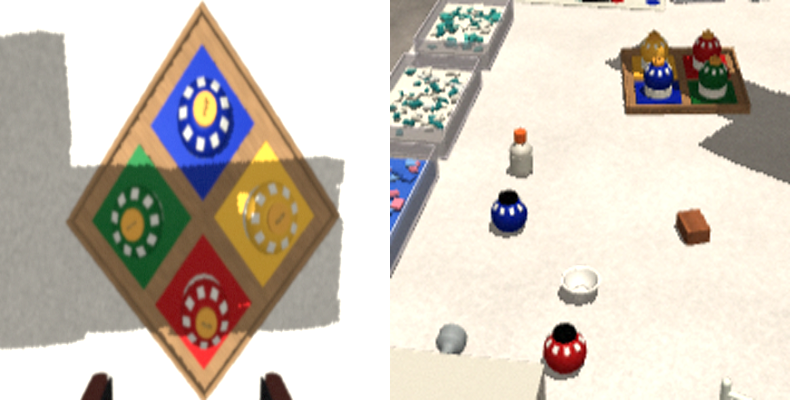

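```bash
python3 -c "
from workcell import ctrl
print(ctrl.close_job())"
```

```text
the job is handed in; nothing more can be done
None
```

I placed all four gold-capped ornaments (red, green, yellow, blue) in the holders of their own colour and handed the job in at about 62 s. `close_job` reports no verdict, so the result below rests on my own checks.

- **Placement:** The last wrist and side pictures show all four seated upright. The blue, green and red caps lie within about 3 mm of their holder centres. Yellow's cap could not be measured because it has the same colour as its plate, but it looked centred in the close-up and in the last picture.
- **Force and release:** I released each ornament about 1 mm above its calculated seating height. The force read at most 1.6 N before release. While gripping green, yellow and blue on the table, it rose to 6–7 N, well under the limits.
- **Unfinished ornaments:** The blue and red ones with black stoppers still stand upright. The before-and-after comparison of the top view showed only a small difference at both spots (mean 3.3 of 255).
- **Arm:** It finished about 200 mm above the table at the fingertips, clear of everything.

No check failed. The top and wrist cameras differed by about 1–3 mm on positions, so I corrected each grasp from a wrist view just before the descent.

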